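Clamp the patched slat in the sloping glue press

TASK

Lay the wooden slat on the sloping press with its patch facing up, patched end down the slope, squarely against the stop and centred under the clamp screw, and let go of it. Then turn the black knob clockwise until the clamp foot just touches the patch, and give it one quarter turn more - no further, or the glue is squeezed out. Leave the other things on the table where they are.

Things in the scene. Friction and masses are not known exactly. Their poses are not given: they have to be found in the camera images.
- slat: loose brown wooden slat, about 110 g: 170 long (x) x 46 wide (y) x 20 thick (z), a pale patch 60 x 46 x 8 fixed across the top face at its -x end (28 thick there). Origin at the centre of the underside, z up through the patched face. Starts flat on the table, patch up, patched end roughly towards the robot's left. Best held by the plain +x end, across the 46 mm
- slat_nose (a point): middle of the lower edge of the slat's patched end (slat x = -85, y = 0, z = 0 mm)
- deck: the fixed press's grey deck, 130 wide, rising at 25 degrees, roughly towards the robot's right. Origin on its surface at the foot of the dark wooden stop; x up the slope (deck runs to x = 180), y across, z square off the deck (leaning to the robot's left). Stop: x -13 to 0, y -45 to 45, 34 high. Slat seated: its axes match the deck's, slat_nose at this origin
- clamp_arm: fixed steel arm, 34 wide: a column on the low side of the stop (deck x -37 to -13), then an overhang above the deck to deck x = 53 mm; underside 68 to 72, top 84 to 88 above the deck, plus a 4 mm hub (28 across) round the screw, which passes through square to the deck at deck x 34 to 36, y 0. Origin on the table under the deck's origin or up to 4 mm higher
- foot_face (a point): centre of the underside of the steel clamp foot, a disc 32 mm across and 6 mm thick hanging from the screw on a spring; z as the deck's z. With the knob at 0 rad it is 38.5 to 42 mm above the deck, depending on how the arm is set; the touching height over the patched slat is 28 mm
- knob_grip (a point): centre of the black round fluted knob on top of the screw: 32 mm across, 28 high along the screw (z, as the deck's z); a white line on its top points along the point's x and turns with it. It can be pinched across any diameter. It stands 95.5 mm above foot_face while the foot is free, and sinks with the screw
- knob (a joint): knob angle (rad), grows as it turns clockwise seen from above the knob; starts between 0.2 and 1.0, end stop at 9. It stays where it is left (friction about 0.045 N m; about 0.07 N m when tightened). Coarse screw: 24 mm down per turn (3.82 mm per rad)
- foot (a joint): how far the foot is pushed up against its spring (m): 0 while free, grows by 3.82 mm per rad of knob once it touches, so 0.006 is a quarter turn past touching; spring 1 N/mm
- glue: bystander: white glue bottle, 40 across, 75 high; origin under its centre
- tape: bystander: roll of paper tape lying flat, 68 across, 22 high; origin under its centre
- offcut: bystander: wood offcut 55 x 32 x 20; origin under its centre
- mug: bystander: white mug 80 across, 95 high; origin under its centre
- driver: bystander: screwdriver lying on the table at the robot's right; origin under its middle
- jar: bystander: glass jar 64 across, 90 high; origin under its centre
Things that resemble listed ones, but are neither listed nor needed, are in the scene too. Several things look just like the slat: the one meant starts nearest to the robot's base.

How it is judged:
By the outcome, as a careful person would: the job done as asked, in the order asked, and still so for the second after the job is handed in, with the robot touching nothing.
It also fails if it takes over 72 s, if anything falls off the work surface, if the arm or the gripper's body presses on something with over 40 N, if the wrist force passes 120 N, or if a joint passes its speed limit or range.

ROBOT

A 7-joint arm with a two-finger parallel gripper is mounted at the origin on the work surface. World frame = base frame: x ahead of the robot, y to its left, z up, the work surface at z = 0. Lengths are in m, angles in rad, forces in N, time in s.
With the tool pointing down it reaches from about 0.35 to 0.9 m from the base axis. Payload 7.2 kg.
Tool frame: the origin (TCP) lies at the centre of the arm's flange, where the gripper is bolted on; the fingertips stand 173 mm ahead of it and the grasp point (between the pads) lies 155 mm ahead of it; z points along the fingers, x is the direction in which the jaws open and shut, and the axes are right-handed (so a half turn about z gives the same grasp; the last joint's range is limited). The gripper opens to 85 mm and grips with 20 to 120 N. Pads are 22 mm wide; open, the fingers measure 114 mm over their backs; the gripper's body (76 mm by 85 mm) begins 54 mm behind the grasp point. The pads swing forward as they close: fully open they stand 13 mm farther back than shut.
Start: joints at [-1.352, 0.411, -0.013, 1.596, 0.006, 1.134, -0.082], TCP at [0.177, 0.599, 0.405] pointing down, gripper open.
Joint ranges: [-2.95, 2.95], [-0.29, 1.99], [-1.47, 1.44], [0.14, 2.54], [-1.03, 4.17], [0.13, 1.85], [-2.86, 2.86]. Speed limits (rad/s): [2.39, 2.39, 3.01, 3.01, 3.14, 3.14, 3.14].

INTERFACE

Orientations are given as [roll, pitch, yaw] about the fixed x, y, z axes, in that order (R = Rz(yaw) Ry(pitch) Rx(roll)).
In Python, from station import ctrl, cams gives the robot as it stands. The module is installed in compiled form; this text tells all that it offers.
- The arm moves only by the tool arm_command, never from a script. Its argument "steps" is text: rows parted by semicolons, each of 7 numbers parted by spaces: the turn, a rotation vector about the tool's x, y, z as a fraction of full scale, then the shift along the tool's x, y, z as a fraction of full scale, then the finger opening in mm, from 0 to 85.4. In form: ax ay az x y z claw; .... A call has 1 to 20 rows; each row is the pose to reach, as a shift and turn from the pose measured when the call began, along the tool's axes at that moment, turning the shorter way round; what a row does not reach only later rows make up. Full scale, the value 1, is 0.3 m for a shift and pi rad for a turn. A row lasts 1/12 s, in which the tool goes at most 41.7 mm and 7.16 degrees, less where a joint would pass 70% of its speed; a pose out of reach is approached as far as the arm can. A call with a number of a shift or a turn outside -1 to 1 is refused whole. A call with a gripper value outside its range is refused whole. The fingers move at their own pace and stop on an object; the grip force is fixed at half the most. Time passes only in rows, so rows that repeat a pose let the fingers close. It gives the time, the measured TCP pose, the force and the opening at its end, in the units of the state.
- ctrl.read_state(): the state, without advancing time (a new reading comes with each control period).
- cams.get_image(name): name is "side" or "top" or "wrist"; returns the picture (384x512x3 uint8, red, green, blue); there is no depth.
- cams.camera_model(name): a dict with "camera_matrix" (3x3 intrinsics, pixels), "k1" (the pictures are not rectified: a ray, as slopes to the right and down, at radius r is drawn at 1 + k1 r^2 times it, then the intrinsics apply), "R" (3x3) and "t" (3): a world point X has camera coordinates R X + t. Camera axes: x right, y down, z forward; pixel columns grow to the right and rows downward; lengths in m; the calibration is good to about 2 mm. A picture is of the moment at which its call begins: read the wrist's pose just before it. camera_model takes no time and is no camera call; for the wrist camera it gives the pose at the moment of the call.
- ctrl.hand_in(): hands the job in, once; it reports no verdict.
The state is a dict: "clock": time; "qpos": joint angles; "dq": joint speeds; "joint_efforts": joint torques, N m; "ee_pos": TCP position; "tool_rot": TCP orientation; "wrist_force": force on the tool from outside, world axes, zero at the start; "torque": the same for the moment, N m; "finger_gap": finger opening in m.
Only numpy, scipy, OpenCV 4.12 (cv2) and the standard library are available. Lean on these libraries where they do the work, as an engineer would, in place of code of your own. Each camera call takes 0.05 s, during which the arm holds its last target.

## Working session

There is one attempt and no reset: what is moved stays moved. The work goes in short steps, Python scripts to look and compute and a tool call to move; the robot and the scene stay as the last step left them, time stands still between calls to the robot, and variables do not carry over. Pictures are saved under pics/ and viewed, and the job is handed in when it is done.

Besides the shell and the picture viewer there is one more tool, called after "Request:" in YAML: its name, and indented under it one key for each argument. arm_command: Moves the arm, as the interface text tells. Its arguments: {"type":"object","properties":{"steps":{"type":"string"}},"required":["steps"]}

```bash
ls; mkdir -p pics; python3 - <<'E'
from station import ctrl, cams
import cv2
s=ctrl.read_state();print(s)
for n in("side","top","wrist"):
    m=cams.camera_model(n);print(n,m)
    cv2.imwrite(f"pics/{n}0.png",cams.get_image(n)[:,:,::-1])
E
```

```text
pics
{'clock': 0.0, 'qpos': array([-1.35222794,  0.41188177, -0.01271959,  1.59705604,  0.00559368,
        1.13429818, -0.08223073]), 'dq': array([ 1.62974510e-04,  6.13458059e-04,  6.16828829e-04, -2.21370324e-03,
       -8.83843839e-05,  1.98990522e-05, -3.09821399e-03]), 'joint_efforts': array([ 6.34338339e-04, -6.00623202e+01,  6.82688132e-01, -2.99405158e+01,
        1.38449133e-02,  1.06930139e-02,  1.05512689e-05]), 'ee_pos': array([0.17673729, 0.59925796, 0.40385919]), 'tool_rot': array([3.14148711e+00, 1.60433268e-03, 1.28402609e+00]), 'wrist_force': array([ 0.33850257, -0.09885189, -0.34135694]), 'torque': array([-0.03781399, -0.03522133, -0.00613666]), 'finger_gap': 0.08514685038951955}
side {'camera_matrix': array([[423.53919173,   0.        , 252.56302722],
       [  0.        , 423.53919173, 188.53714955],
       [  0.        ,   0.        ,   1.        ]]), 'k1': -0.028163759110062657, 'R': array([[-0.99500027, -0.09958226, -0.00760554],
       [-0.06974415,  0.74733225, -0.66078004],
       [ 0.07148583, -0.65694587, -0.75054107]]), 't': array([0.60245905, 0.21849092
[... 171 characters left out ...]
   ,   1.        ]]), 'k1': -0.0348097004771933, 'R': array([[-1.11656233e-02, -9.99935453e-01, -2.10190128e-03],
       [-9.86603725e-01,  1.13588406e-02, -1.62739260e-01],
       [ 1.62752631e-01,  2.56658361e-04, -9.86666871e-01]]), 't': array([-0.08106685,  0.63025125,  1.43990261])}
wrist {'camera_matrix': array([[320.8094608 ,   0.        , 257.53693314],
       [  0.        , 320.8094608 , 191.76078789],
       [  0.        ,   0.        ,   1.        ]]), 'k1': -0.055170688872442676, 'R': array([[ 0.28286508,  0.95915842, -0.0015714 ],
       [ 0.91540092, -0.26947064,  0.29904302],
       [ 0.28640619, -0.08602729, -0.95423834]]), 't': array([-0.62507804, -0.03910718,  0.37891095])}
```

View pics/side0.png

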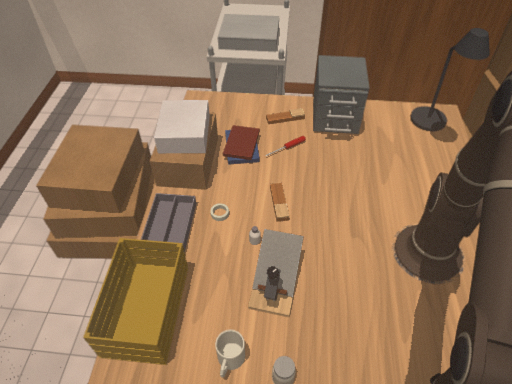

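View pics/top0.png

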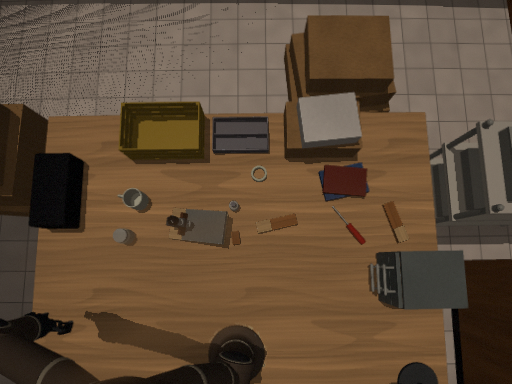

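View pics/wrist0.png

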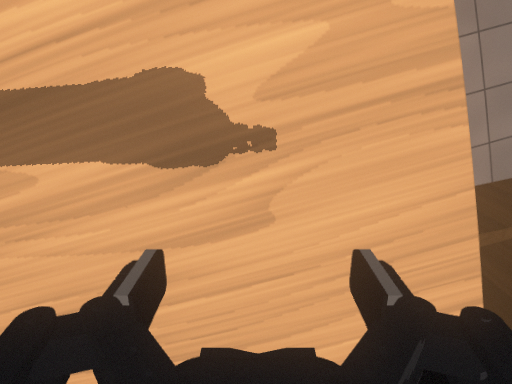

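The side view shows slat-like things at px (279,201) and (285,116), the press at (277,270) and its knob at (273,271). In the top view the slats are at (277,223) and (395,222), the small offcut at (236,238), and the robot base near (237,350). Candidates for the slat in the top view are therefore (277,223), (395,222) and the offcut at (236,238). I choose (277,223), the slat nearest the base, and will check it in a crop.

```bash
cat > h.py <<'E'
from station import ctrl, cams
import numpy as np, cv2
from scipy.spatial.transform import Rotation as Rn
def ray(m,px):
    K=np.array(m["camera_matrix"]);d=np.array([m["k1"],0,0,0.])
    p=cv2.undistortPoints(np.array(px,float).reshape(-1,1,2),K,d).reshape(-1,2)
    v=np.c_[p,np.ones(len(p))]@m["R"]
    return -m["R"].T@m["t"], v/np.linalg.norm(v,axis=1)[:,None]
def plane(m,px,z):
    c,v=ray(m,px); return c+v*((z-c[2])/v[:,2])[:,None]
def tri(ms,pxs):
    A=np.zeros((3,3));b=np.zeros(3);L=[]
    for m,p in zip(ms,pxs):
        c,v=ray(m,[p]);P=np.eye(3)-np.outer(v[0],v[0]);A+=P;b+=P@c;L.append((c,P))
    X=np.linalg.solve(A,b);return X,[round(1000*np.linalg.norm(P@(X-c)),1) for c,P in L]
def proj(m,X):
    r,_=cv2.Rodrigues(np.array(m["R"]));K=np.array(m["camera_matrix"])
    return cv2.projectPoints(np.atleast_2d(X).astype(float),r,np.array(m["t"],float),K,np.array([m["k1"],0,0,0.]))[0].reshape(-1,2)
def crop(img,x0,y0,x1,y1,f,name):
    cv2.imwrite("pics/"+name,cv2.resize(img[y0:y1,x0:x1,::-1],None,fx=f,fy=f,interpolation=cv2.INTER_CUBIC))
E
python3 - <<'E'
from h import *
t=cv2.imread("pics/top0.png")[:,:,::-1];s=cv2.imread("pics/side0.png")[:,:,::-1]
crop(t,160,190,310,260,5,"c1.png");crop(s,230,170,320,320,4,"c2.png")
mt=cams.camera_model("top")
print(plane(mt,[(277,223),(395,222),(236,238),(237,350)],0.02).round(3))
E
```

```text
[[ 0.526 -0.173  0.02 ]
 [ 0.524 -0.668  0.02 ]
 [ 0.466 -0.001  0.02 ]
 [ 0.022 -0.004  0.02 ]]
```

View pics/c1.png

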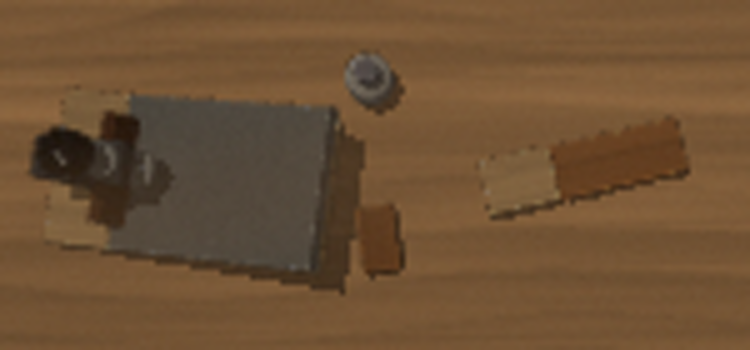

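View pics/c2.png

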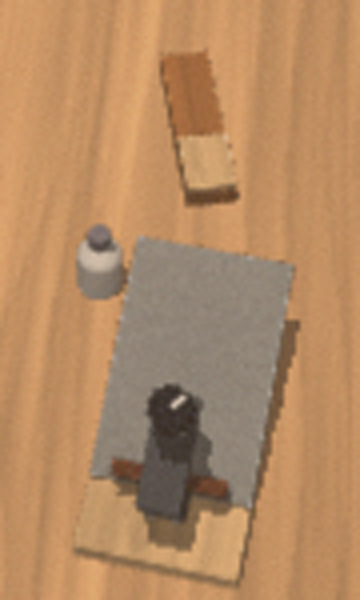

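The crops confirm the choice. The slat in crop c1 at (585,165) lies nearest the base, about 0.55 m away against 0.85 m for the other, with its pale patch to the left. Next I'll bring the wrist camera over the scene.

```bash
cat >> h.py <<'E'
def st():
    s=ctrl.read_state();return s["ee_pos"],Rn.from_euler("xyz",s["tool_rot"]).as_matrix(),s
def plan(p,Rt):
    """print fractions to reach TCP p, rotation Rt"""
    c,R,s=st()
    d=R.T@(np.array(p)-c)/0.3; w=Rn.from_matrix(R.T@Rt).as_rotvec()/np.pi
    n=max(np.linalg.norm(d)*300/41.7,np.degrees(np.linalg.norm(w)*np.pi)/7.16)
    print("turn",w.round(4),"shift",d.round(4),"rows>=",round(n,1))
def down(yaw): return Rn.from_euler("xyz",[np.pi,0,yaw]).as_matrix()
E
python3 - <<'E'
from h import *
plan([.34,.38,.45],down(.6));plan([.5,.13,.45],down(0))
E
```

```text
turn [2.000e-04 4.000e-04 2.177e-01] shift [-0.5475  0.7286 -0.1525] rows>= 6.6
turn [3.000e-04 3.000e-04 4.087e-01] shift [-1.1959  1.4759 -0.1516] rows>= 13.7
```

Request:
arm_command:
  steps: "0 0 0.1 -0.28 0.36 -0.08 85; 0 0 0.21 -0.55 0.73 -0.15 85; 0 0 0.21 -0.55 0.73 -0.15 85; 0 0 0.21 -0.55 0.73 -0.15 85; 0 0 0.21 -0.55 0.73 -0.15 85; 0 0 0.21 -0.55 0.73 -0.15 85; 0 0 0.21 -0.55 0.73 -0.15 85; 0 0 0.21 -0.55 0.73 -0.15 85"

```text
clock: 0.82
ee_pos: [0.3444, 0.3738, 0.4506]
tool_rot: [3.139, -0.001, 0.615]
wrist_force: [0.7, -0.3, 0.9]
finger_gap: 0.0849
```

```bash
python3 - <<'E'
from h import *
print(st()[2])
plan([.5,.13,.45],down(0))
E
```

```text
{'clock': 0.8167, 'qpos': array([-1.11309743,  0.16763569,  0.21955351,  1.82413899, -0.03679945,
        1.15371544, -0.26632286]), 'dq': array([-0.04900119,  0.03342673, -0.084073  , -0.01894198, -0.03146315,
       -0.01896168, -0.07470926]), 'joint_efforts': array([ -0.34496653, -41.57919645,   0.86786421, -29.75608349,
        -0.23562977,   0.15740323,   0.79086995]), 'ee_pos': array([0.34440797, 0.37380474, 0.45058923]), 'tool_rot': array([ 3.13907983e+00, -1.04340405e-03,  6.15301925e-01]), 'wrist_force': array([ 0.74267517, -0.28205082,  0.90535955]), 'torque': array([ 0.01309605, -0.0253905 , -0.00486266]), 'finger_gap': 0.08488450664062133}
turn [ 0.0007 -0.0006  0.1959] shift [-0.0456  0.963   0.0043] rows>= 6.9
```

Request:
arm_command:
  steps: "0 0 0.1 -0.02 0.48 0 85; 0 0 0.2 -0.05 0.96 0 85; 0 0 0.2 -0.05 0.96 0 85; 0 0 0.2 -0.05 0.96 0 85; 0 0 0.2 -0.05 0.96 0 85; 0 0 0.2 -0.05 0.96 0 85; 0 0 0.2 -0.05 0.96 0 85; 0 0 0.2 -0.05 0.96 0 85; 0 0 0.2 -0.05 0.96 0 85; 0 0 0.2 -0.05 0.96 0 85"

```text
clock: 1.65
ee_pos: [0.4982, 0.1306, 0.4509]
tool_rot: [3.14, -0.001, -0.013]
wrist_force: [0.6, 1.4, 0.7]
finger_gap: 0.0851
```

```bash
cat >> h.py <<'E'
import pickle
def snap(name):
    m=cams.camera_model("wrist");im=cams.get_image("wrist")
    cv2.imwrite(f"pics/{name}.png",im[:,:,::-1]);pickle.dump(m,open(f"pics/{name}.pkl","wb"))
    s=ctrl.read_state();print(s["clock"],s["ee_pos"].round(4),s["tool_rot"].round(4),s["qpos"].round(3))
def load(name): return cv2.imread(f"pics/{name}.png")[:,:,::-1],pickle.load(open(f"pics/{name}.pkl","rb"))
E
python3 - <<'E'
from h import *
snap("w1")
E
```

```text
1.7 [0.4978 0.1315 0.4509] [ 3.1405e+00 -1.3000e-03 -1.1200e-02] [-0.775  0.185  0.495  1.823 -0.094  1.156 -0.261]
```

View pics/w1.png

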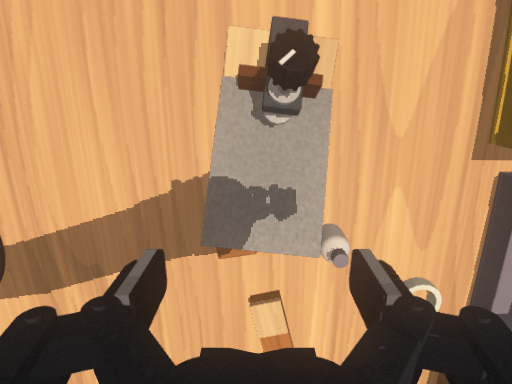

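w1 shows the press with the stop at (280,82), the knob at (293,57) with its white line at (288,56), the foot at (278,117), the bottle at (335,245) and the slat's patch at (270,318). I need a second baseline.

Request:
arm_command:
  steps: "0 0 0 0 -0.14 0.1 85; 0 0 0 0 -0.28 0.2 85; 0 0 0 0 -0.28 0.2 85; 0 0 0 0 -0.28 0.2 85; 0 0 0 0 -0.28 0.2 85; 0 0 0 0 -0.28 0.2 85; 0 0 0 0 -0.28 0.2 85"

```text
clock: 2.28
ee_pos: [0.4991, 0.2146, 0.3917]
tool_rot: [3.141, -0.002, -0.012]
wrist_force: [0.7, 0.8, 0.2]
finger_gap: 0.0847
```

```bash
python3 - <<'E'
from h import *
snap("w2")
E
```

```text
2.3333 [0.4992 0.2145 0.3918] [ 3.1411e+00 -2.6000e-03 -1.2500e-02] [-0.852  0.294  0.444  1.836 -0.143  1.04  -0.365]
```

Request:
arm_command:
  steps: "0 0 0 0 0.14 0 85; 0 0 0 0 0.28 0 85; 0 0 0 0 0.42 0 85; 0 0 0 0 0.56 0 85; 0 0 0 0 0.7 0 85; 0 0 0 0 0.84 0 85; 0 0 0 0 0.84 0 85; 0 0 0 0 0.84 0 85; 0 0 0 0 0.84 0 85; 0 0 0 0 0.84 0 85"

```text
clock: 3.17
ee_pos: [0.4961, -0.0364, 0.3922]
tool_rot: [-3.141, -0.003, -0.011]
wrist_force: [0.2, 0.7, 0.0]
finger_gap: 0.0853
```

```bash
python3 - <<'E'
from h import *
snap("w3")
E
```

```text
3.2167 [ 0.4961 -0.0361  0.392 ] [-3.1415e+00 -2.8000e-03 -1.0300e-02] [-0.51   0.218  0.572  1.945 -0.139  1.014  0.115]
```

View pics/w2.png

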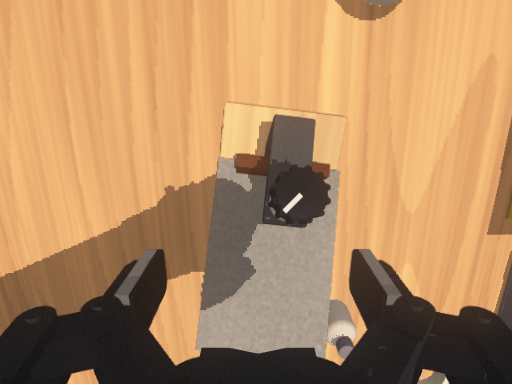

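View pics/w3.png

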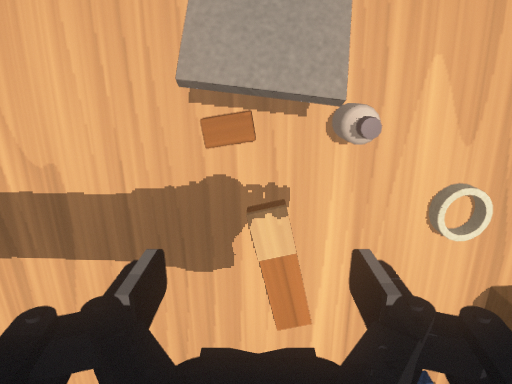

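```bash
python3 - <<'E'
from h import *
a,_=load("w1");crop(a,190,10,350,270,3,"z1.png".replace("z1","z1")); 
a,_=load("w2");crop(a,185,90,365,290,3,"z2.png")
a,_=load("w3");crop(a,165,60,395,340,2.1,"z3.png")
E
```

```text
(no output)
```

View pics/z1.png

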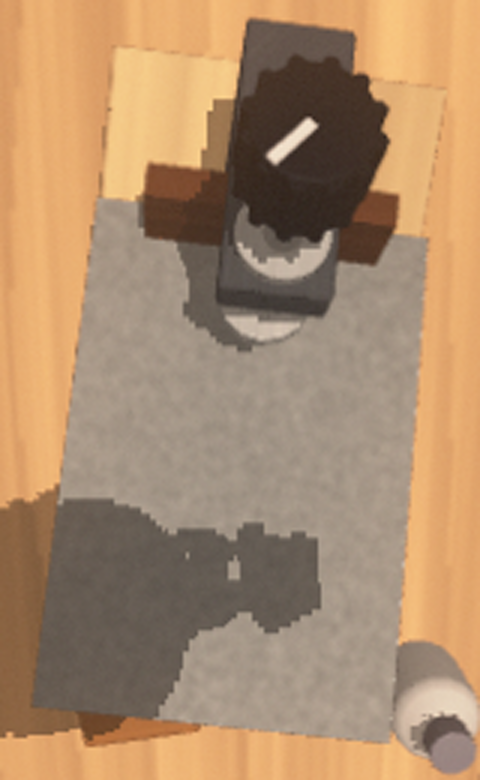

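View pics/z2.png

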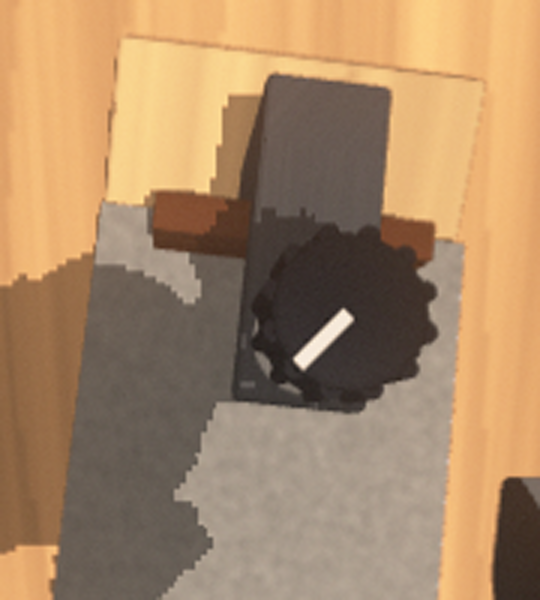

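View pics/z3.png

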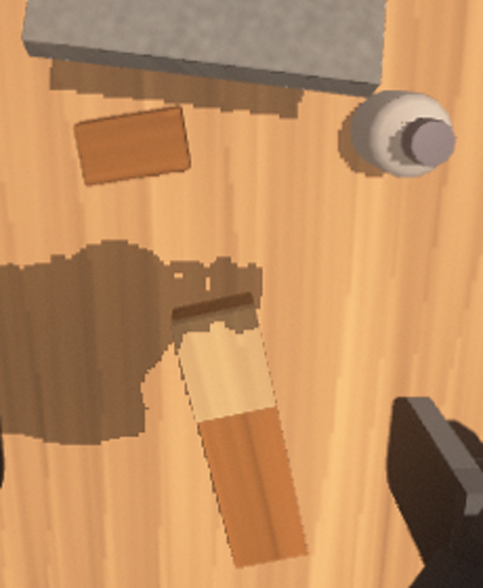

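```bash
python3 - <<'E'
from h import *
m={k:load(k)[1] for k in("w1","w2","w3")};m["top"]=cams.camera_model("top");m["side"]=cams.camera_model("side")
def T(n,**k):
    X,r=tri([m[a] for a in k],list(k.values()));print(n,(1000*X).round(1),r);return X
LL=T("Llow",w1=(221.7,76),w2=(219,157.7));RL=T("Rlow",w1=(332.3,89),w2=(339.7,171))
LH=T("Lhigh",w1=(201,245.7),w3=(178.3,80));RH=T("Rhigh",w1=(320.3,257.3),w3=(345,99.5))
T("stopL",w1=(238.7,89),w2=(236,172.3));T("line tip",w1=(279.5,63),w2=(283.8,212));T("line root",w1=(295,50.5),w2=(302,193.7))
ex=((LH-LL)+(RH-RL))/2;ey=((RL-LL)+(RH-LH))/2
print(np.linalg.norm(ex),np.linalg.norm(ey),np.degrees(np.arcsin(ex[2]/np.linalg.norm(ex))),np.degrees(np.arctan2(ex[1],ex[0])),np.degrees(np.arctan2(ey[1],ey[0])))
E
```

```text
Llow [459.5 225.3  27.6] [np.float64(0.5), np.float64(0.5)]
Rlow [588.  209.5  28. ] [np.float64(0.2), np.float64(0.2)]
Lhigh [438.3  50.2 108.9] [np.float64(0.9), np.float64(0.9)]
Rhigh [565.5  34.6 109.3] [np.float64(0.7), np.float64(0.7)]
stopL [478.2 210.6  32.8] [np.float64(0.4), np.float64(0.4)]
line tip [515.3 226.  189.5] [np.float64(0.1), np.float64(0.1)]
line root [526.3 234.6 182.6] [np.float64(0.1), np.float64(0.1)]
0.1941914126498608 0.12878567493191026 24.73420111494862 -97.10746309253493 -6.998974042448731
```

Request:
arm_command:
  steps: "0 0 0 0.06 0.14 0.05 85; 0 0 0 0.1 0.28 0.1 85; 0 0 0 0.1 0.37 0.13 85; 0 0 0 0.1 0.37 0.13 85; 0 0 0 0.1 0.37 0.13 85; 0 0 0 0.1 0.37 0.13 85; 0 0 0 0.1 0.37 0.13 85; 0 0 0 0.1 0.37 0.13 85"

```text
clock: 3.88
ee_pos: [0.5255, -0.1456, 0.3534]
tool_rot: [-3.141, -0.003, -0.007]
wrist_force: [0.7, 0.3, 1.2]
finger_gap: 0.0849
```

```bash
python3 - <<'E'
from h import *
snap("w4")
a,_=load("w4");crop(a,200,50,360,310,3,"z4.png")
E
```

```text
3.9333 [ 0.5254 -0.1458  0.3534] [-3.1409 -0.0034 -0.0076] [-0.282  0.362  0.595  1.883 -0.246  0.966  0.415]
```

View pics/w4.png

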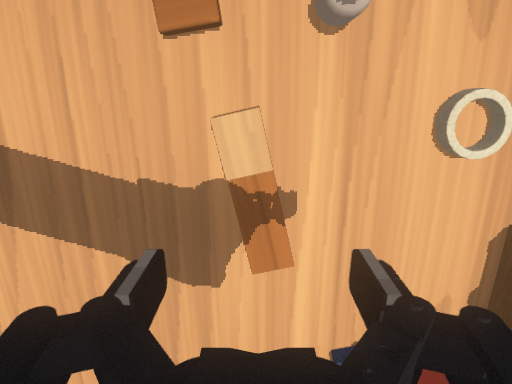

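View pics/z4.png

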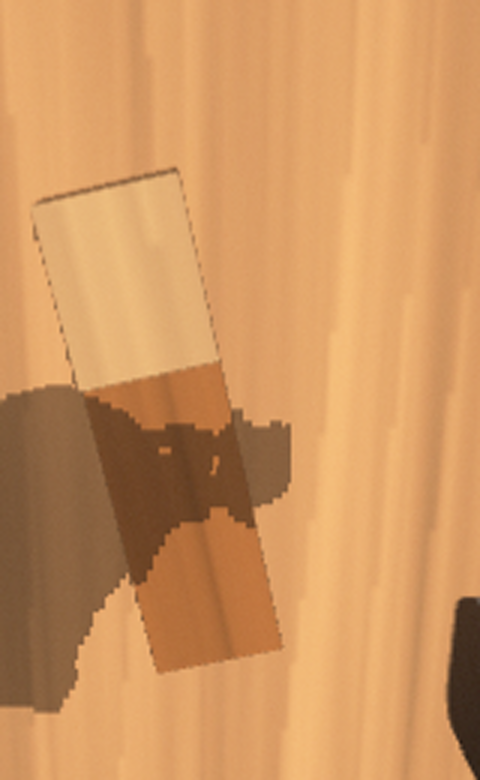

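```bash
python3 - <<'E'
from h import *
m={k:load(k)[1] for k in("w1","w2","w3","w4")}
def T(n,**k):
    X,r=tri([m[a] for a in k],list(k.values()));print(n,(1000*X).round(1),r);return X
a=T("endL",w3=(276.9,330),w4=(252.7,274.7));b=T("endR",w3=(311.2,323.3),w4=(294,266.3))
c=T("stL",w3=(260.7,261),w4=(226,180.3));d=T("stR",w3=(296.4,253.8),w4=(273.3,170.3))
e=T("farL",w3=(247.9,212.9),w4=(211.7,118.3));f=T("farR",w3=(286,204.8),w4=(259.3,107))
for w,P in(("w3",[(276.9,330),(311.2,323.3),(260.7,261),(296.4,253.8),(247.9,212.9),(286,204.8)]),("w4",[(252.7,274.7),(294,266.3),(226,180.3),(273.3,170.3),(211.7,118.3),(259.3,107)])):
    q=np.vstack([plane(m[w],P[:2],.02),plane(m[w],P[2:],.028)])
    x=(q[0]+q[1]-q[4]-q[5])/2;cen=(q[0]+q[1]+q[4]+q[5])/4
    print(w,"len",np.linalg.norm(x[:2]),"yaw",np.degrees(np.arctan2(x[1],x[0])),"cen",cen,"wid",np.linalg.norm(q[1]-q[0]),np.linalg.norm(q[5]-q[4]))
# deck
ex=np.array([np.cos(np.radians(-97.05))*np.cos(np.radians(25)),np.sin(np.radians(-97.05))*np.cos(np.radians(25)),np.sin(np.radians(25))])
mean=np.mean([[459.5,225.3,27.6],[588,209.5,28],[438.3,50.2,108.9],[565.5,34.6,109.3]],0)/1000
ey=np.array([-np.sin(np.radians(-97.05)),np.cos(np.radians(-97.05)),0]);ez=np.cross(ex,ey)
O=mean-.0835*ex;D=np.c_[ex,ey,ez];print("O",O,"ez",ez)
for n,X in(("stopL",[.4782,.2106,.0328]),("tip",[.5153,.226,.1895]),("root",[.5263,.2346,.1826]),("LL",[.4595,.2253,.0276]),("RH",[.5655,.0346,.1093])): print(n,(1000*D.T@(np.array(X)-O)).round(1))
np.savez("deck.npz",O=O,D=D)
for w in("w1","w2"):
    print(w,proj(m[w],[O+D@np.array(p) for p in[[0,-.045,0],[0,.045,0],[0,-.045,.034],[0,.045,.034],[.053,-.017,.086],[.053,.017,.086]]]).round(1).tolist())
E
```

```text
endL [ 521.  -260.    14.3] [np.float64(0.1), np.float64(0.1)]
endR [ 566.  -249.8   14.4] [np.float64(0.1), np.float64(0.1)]
stL [ 498.8 -147.3   30.9] [np.float64(1.4), np.float64(1.4)]
stR [ 541.8 -139.2   28.3] [np.float64(0.2), np.float64(0.2)]
farL [485.7 -91.2  19.9] [np.float64(0.5), np.float64(0.5)]
farR [529.3 -81.6  20.4] [np.float64(0.0), np.float64(0.0)]
w3 len 0.1703769334657678 yaw -78.09328893160433 cen [ 0.52508732 -0.1667591   0.024     ] wid 0.04540612536733196 0.043101637164369974
w4 len 0.16918094921685078 yaw -77.89362490485146 cen [ 0.52552595 -0.16873242  0.024     ] wid 0.04530717760072458 0.04386950835770239
O [0.52211321 0.20500454 0.03316138] ez [0.05187025 0.41942302 0.90630779]
stopL [ -0.3 -44.3  -0.3]
tip [ 47.9  -9.3 150.1]
root [ 36.1   0.5 148.1]
LL [-13.6 -64.6   0.2]
RH [180.6  64.   -0.2]
w1 [[237.7, 89.0], [314.9, 98.0], [237.3, 74.7], [322.0, 84.7], [261.9, 106.0], [300.8, 110.5]]
w2 [[235.6, 172.4], [320.2, 181.6], [234.9, 165.7], [328.8, 175.9], [262.3, 223.1], [306.3, 227.5]]
```

```bash
python3 - <<'E'
from h import *
R=down(np.radians(12));plan([.5382,-.2284,.26],R);plan([.5382,-.2284,.175],R)
E
```

```text
turn [-0.0001 -0.0011 -0.0691] shift [0.0436 0.2751 0.3114] rows>= 3.0
turn [-0.0001 -0.0011 -0.0691] shift [0.0427 0.2753 0.5947] rows>= 4.7
```

Request:
arm_command:
  steps: "0 0 -0.035 0.022 0.14 0.1 85; 0 -0.001 -0.069 0.043 0.275 0.2 85; 0 -0.001 -0.069 0.043 0.275 0.31 85; 0 -0.001 -0.069 0.043 0.275 0.31 85; 0 -0.001 -0.069 0.043 0.275 0.31 85; 0 -0.001 -0.069 0.043 0.275 0.4 85; 0 -0.001 -0.069 0.043 0.275 0.5 85; 0 -0.001 -0.069 0.043 0.275 0.57 85; 0 -0.001 -0.069 0.043 0.275 0.57 85; 0 -0.001 -0.069 0.043 0.275 0.57 85; 0 -0.001 -0.069 0.043 0.275 0.57 85"

```text
clock: 4.85
ee_pos: [0.5395, -0.2278, 0.1848]
tool_rot: [3.141, -0.003, 0.21]
wrist_force: [-1.0, 0.6, 0.0]
finger_gap: 0.0851
```

```bash
python3 - <<'E'
from h import *
R=down(np.radians(12));plan([.5382,-.2284,.175],R);snap("w5")
E
```

```text
turn [ 0.0003 -0.001   0.0002] shift [-0.0046  0.001   0.0326] rows>= 0.2
4.9 [ 0.5395 -0.2281  0.1849] [ 3.1404 -0.0037  0.21  ] [ 0.009  0.651  0.425  1.895 -0.411  0.679  0.89 ]
```

View pics/w5.png

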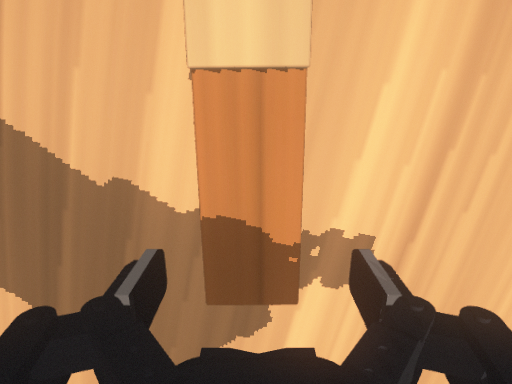

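The slat is square between the jaws, with its end edge at row 304 and columns 206–298. I lower and close.

Request:
arm_command:
  steps: "0 0 0 -0.002 0 0.03 85; 0 0 0 -0.002 0 0.03 85; 0 0 0 -0.002 0 0.033 85; 0 0 0 -0.002 0 0.033 60; 0 0 0 -0.002 0 0.033 40; 0 0 0 -0.002 0 0.033 30; 0 0 0 -0.002 0 0.033 20; 0 0 0 -0.002 0 0.033 20; 0 0 0 -0.002 0 0.033 20; 0 0 0 -0.002 0 0.033 20; 0 0 0 -0.002 0 0.033 20; 0 0 0 -0.002 0 0.033 20"

```text
clock: 5.9
ee_pos: [0.5391, -0.2285, 0.1755]
tool_rot: [3.14, -0.004, 0.21]
wrist_force: [-0.8, 0.1, 5.7]
finger_gap: 0.0444
```

Request:
arm_command:
  steps: "0 0 0 0 0 -0.05 20; 0 0 0 0 0 -0.15 20; 0 0 0 0 0 -0.25 20; 0 0 0 0 0 -0.35 20; 0 0 0 0 0 -0.45 20; 0 0 0 0 0 -0.55 20; 0 0 0 0 0 -0.6 20; 0 0 0 0 0 -0.6 20; 0 0 0 0 0 -0.6 20"

```text
clock: 6.65
ee_pos: [0.5382, -0.2282, 0.3558]
tool_rot: [3.14, -0.006, 0.21]
wrist_force: [0.4, 0.3, -1.2]
finger_gap: 0.045
```

```bash
python3 - <<'E'
from h import *
snap("w6")
E
```

```text
6.7 [ 0.538  -0.228   0.3546] [ 3.1407 -0.0037  0.2101] [-0.095  0.424  0.553  1.786 -0.261  1.001  0.77 ]
```

View pics/w6.png

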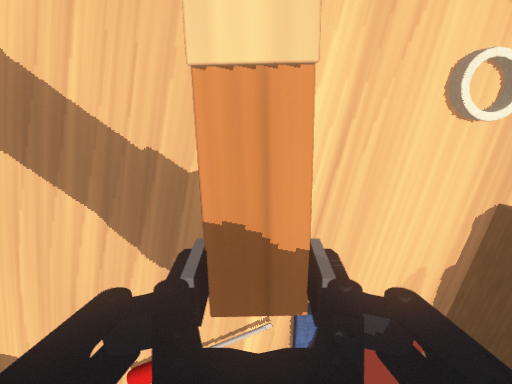

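```bash
python3 - <<'E'
from h import *
a,m=load("w6")
c,R,s=st()
# camera in tool frame (pose read same moment)
def tool(px,z):
    C,v=ray(m,px);C=R.T@(C-c);v=v@R
    return 1000*(C+v*((z-C[2])/v[:,2])[:,None])
g=a[:,250].astype(int);print(g[55:75].tolist());print(g[300:325].tolist())
for r in(62,70,100,280,300): print(r,a[r,180:215].astype(int).sum(1).tolist(),a[r,300:325].astype(int).sum(1).tolist())
print(tool([(210,316),(308,316)],.1555));print(tool([(189,66),(317,63)],.1475))
E
```

```text
[[251, 217, 147], [251, 220, 151], [251, 218, 149], [251, 218, 148], [251, 219, 148], [250, 217, 146], [246, 204, 138], [233, 183, 123], [193, 144, 98], [149, 110, 75], [143, 96, 59], [144, 89, 52], [144, 90, 52], [200, 123, 67], [220, 138, 76], [220, 137, 74], [219, 137, 74], [220, 138, 75], [219, 138, 75], [219, 136, 73]]
[[123, 77, 43], [123, 75, 40], [124, 77, 46], [124, 78, 43], [121, 75, 42], [125, 77, 44], [121, 75, 42], [125, 77, 46], [124, 78, 46], [125, 79, 47], [123, 76, 43], [125, 77, 46], [123, 76, 43], [125, 78, 45], [123, 75, 42], [126, 77, 44], [219, 152, 99], [247, 196, 127], [250, 204, 133], [250, 203, 132], [251, 206, 133], [251, 208, 136], [251, 209, 138], [251, 212, 138], [170, 122, 80]]
62 [557, 559, 556, 562, 559, 550, 471, 548, 595, 598, 594, 593, 590, 585, 586, 587, 584, 581, 578, 576, 572, 571, 575, 572, 569, 570, 562, 566, 564, 560, 563, 562, 562, 563, 567] [434, 433, 432, 428, 425, 424, 424, 418, 424, 417, 420, 417, 413, 412, 409, 424, 448, 499, 530, 566, 575, 576, 578, 581, 586]
70 [550, 556, 554, 557, 553, 553, 550, 539, 538, 538, 520, 411, 402, 440, 440
[... 610 characters left out ...]
20, 122, 122, 120, 104, 104, 112, 99, 96, 108, 107, 107, 93, 102, 219, 246, 245, 249, 252, 247, 242] [254, 259, 254, 256, 256, 255, 258, 238, 119, 116, 108, 116, 118, 118, 112, 113, 125, 113, 132, 134, 135, 144, 248, 345, 346]
300 [109, 100, 118, 113, 107, 112, 117, 118, 115, 105, 109, 108, 100, 109, 116, 117, 125, 112, 117, 106, 100, 105, 103, 102, 98, 95, 100, 419, 454, 308, 247, 254, 257, 249, 248] [261, 258, 261, 253, 254, 252, 251, 278, 271, 108, 109, 107, 114, 103, 107, 110, 119, 119, 119, 120, 120, 114, 117, 115, 116]
[[-20.92682607  23.72800722 155.5       ]
 [ 25.15235387  23.77427827 155.5       ]]
[[-22.11661867 -85.31300725 147.5       ]
 [ 21.79418202 -86.2603531  147.5       ]]
```

```bash
python3 - <<'E'
from h import *
a,m=load("w6")
c,R,s=st()
def tool(px,z):
    C,v=ray(m,px);C=R.T@(C-c);v=v@R
    return 1000*(C+v*((z-C[2])/v[:,2])[:,None])
for r,l,q in((70,190.7,314.7),(100,192.6,313.9),(200,None,None),(300,208.6,308.6)):
    if l is None:
        print(a[r,190:215].astype(int).sum(1).tolist(),a[r,300:325].astype(int).sum(1).tolist());continue
    p=tool([(l,r),(q,r)],.1555);print(r,p.round(2).tolist(),"w",p[1,0]-p[0,0],"c",p[:,0].mean())
for r in(5,20,40,60):
    print(r,a[r,175:195].astype(int).sum(1).tolist(),a[r,312:325].astype(int).sum(1).tolist())
# camera z-direction in tool
print(R.T@m["R"].T)
E
```

```text
70 [[-23.17, -84.49, 155.5], [22.46, -84.46, 155.5]] w 45.629865509362 c -0.353970797152126
100 [[-23.04, -73.76, 155.5], [22.66, -73.73, 155.5]] w 45.699805503928815 c -0.18931486949813703
[337, 340, 351, 353, 356, 360, 356, 356, 356, 356, 320, 361, 421, 432, 435, 434, 434, 430, 428, 430, 423, 420, 420, 419, 420] [443, 447, 442, 444, 443, 440, 444, 439, 444, 443, 426, 446, 599, 589, 585, 578, 578, 580, 582, 570, 560, 555, 538, 530, 516]
300 [[-21.12, 14.78, 155.5], [24.95, 14.82, 155.5]] w 46.07857839379095 c 1.914932622922377
5 [523, 522, 521, 528, 539, 550, 548, 494, 543, 580, 594, 595, 592, 592, 588, 590, 590, 591, 592, 592] [592, 594, 588, 590, 587, 589, 580, 564, 541, 518, 558, 566, 571]
20 [526, 529, 543, 550, 564, 564, 563, 543, 519, 554, 580, 600, 598, 596, 593, 597, 592, 590, 592, 592] [592, 590, 590, 591, 586, 584, 582, 546, 522, 573, 578, 581, 577]
40 [548, 559, 564, 568, 563, 565, 560, 564, 556, 491, 526, 581, 595, 597, 599, 598, 596, 594, 593, 592] [592, 594, 587, 591, 589, 587, 566, 548, 570, 576, 571, 578, 578]
60 [545, 554, 555, 555, 560, 554, 552, 555, 560, 558, 552, 497, 555, 605, 600, 603, 601, 601, 598, 597] [553, 554, 555, 552, 554, 547, 535, 531, 567, 575, 574, 577, 583]
[[ 9.99999654e-01 -3.37831704e-04  7.59844133e-04]
 [ 9.38524205e-05  9.53770104e-01  3.00537152e-01]
 [-8.26247596e-04 -3.00536977e-01  9.53769806e-01]]
```

```bash
cat >> h.py <<'E'
dk=np.load("deck.npz");O,D=dk["O"],dk["D"]
def slat_goal(dx,dy,dz,sl=.0228,o=(.00018,-.0612,.1755)):
    """TCP pose putting slat nose at deck (dx,dy,dz) given slat-in-tool"""
    a=np.array([sl,1,0]);a/=np.linalg.norm(a);z=np.array([0,0,-1.]);y=np.cross(z,a)
    S=np.c_[a,y,z]           # slat axes in tool
    Rt=D@S.T; P=O+D@np.array([.085+dx,dy,dz]); return P-Rt@np.array(o),Rt
E
python3 - <<'E'
from h import *
for g in((.12,0,.06),(.07,0,.03)): p,R=slat_goal(*g);print(p,Rn.from_matrix(R).as_euler("xyz"));plan(p,R)
E
```

```text
[0.50315679 0.06455488 0.35908939] [ 2.70535986 -0.00963334 -0.14370659]
turn [-0.1379 -0.0228  0.1112] shift [ 0.0899 -0.9778 -0.0154] rows>= 7.1
[0.50716249 0.09694497 0.31076924] [ 2.70535986 -0.00963334 -0.14370659]
turn [-0.1379 -0.0228  0.1112] shift [ 0.1249 -1.0808  0.1458] rows>= 7.9
```

Request:
arm_command:
  steps: "0 0 0 0 -0.12 -0.06 20; -0.03 -0.005 0.025 0.02 -0.24 -0.08 20; -0.06 -0.01 0.05 0.04 -0.36 -0.1 20; -0.08 -0.014 0.07 0.06 -0.48 -0.1 20; -0.1 -0.018 0.09 0.07 -0.6 -0.08 20; -0.12 -0.021 0.1 0.08 -0.72 -0.05 20; -0.138 -0.023 0.111 0.09 -0.84 -0.03 20; -0.138 -0.023 0.111 0.09 -0.92 -0.015 20; -0.138 -0.023 0.111 0.09 -0.978 -0.015 20; -0.138 -0.023 0.111 0.09 -0.978 -0.015 20; -0.138 -0.023 0.111 0.09 -0.978 -0.015 20; -0.138 -0.023 0.111 0.09 -0.978 -0.015 20; -0.138 -0.023 0.111 0.09 -0.978 -0.015 20"

```text
clock: 7.78
ee_pos: [0.5031, 0.063, 0.3587]
tool_rot: [2.704, -0.009, -0.146]
wrist_force: [-0.5, 0.1, -0.8]
finger_gap: 0.0449
```

```bash
python3 - <<'E'
from h import *
snap("w7")
for g in((.12,0,.06),(.07,0,.008),(.07,0,.005),(.0,0,.005)): p,R=slat_goal(*g);plan(p,R)
E
```

```text
7.8333 [0.5032 0.0629 0.3589] [ 2.7044 -0.0088 -0.146 ] [-0.913  0.375  0.717  1.932  0.19   1.08  -0.464]
turn [ 0.0003  0.0005 -0.0006] shift [-0.0009 -0.0046 -0.0029] rows>= 0.0
turn [ 0.0003  0.0005 -0.0006] shift [-0.0047 -0.1714  0.1703] rows>= 1.7
turn [ 0.0003  0.0005 -0.0006] shift [-0.0047 -0.1714  0.1803] rows>= 1.8
turn [ 0.0003  0.0005 -0.0006] shift [-0.0105 -0.4047  0.1801] rows>= 3.2
```

View pics/w7.png

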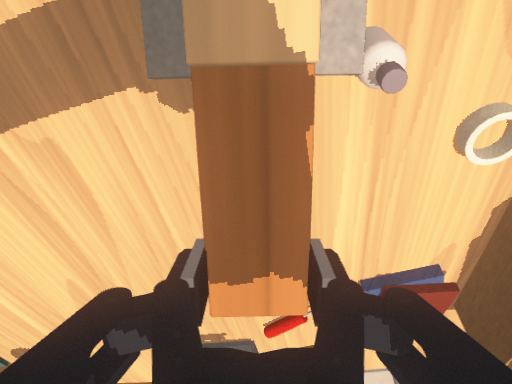

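Request:
arm_command:
  steps: "0 0 0 -0.002 -0.08 0.07 20; 0 0 0 -0.005 -0.171 0.13 20; 0 0 0 -0.005 -0.171 0.15 20; 0 0 0 -0.005 -0.171 0.17 20; 0 0 0 -0.005 -0.171 0.177 20; 0 0 0 -0.005 -0.171 0.177 20; 0 0 0 -0.005 -0.171 0.177 20"

```text
clock: 8.42
ee_pos: [0.5061, 0.0857, 0.2899]
tool_rot: [2.705, -0.01, -0.148]
wrist_force: [1.5, -0.1, -0.2]
finger_gap: 0.045
```

```bash
python3 - <<'E'
from h import *
snap("w8")
cv2.imwrite("pics/s8.png",cv2.resize(cams.get_image("side")[170:330,210:350,::-1],None,fx=4,fy=3.7,interpolation=2))
for g in((.07,0,.006),(.0,0,.005)): p,R=slat_goal(*g);plan(p,R)
E
```

```text
8.4667 [0.5061 0.086  0.29  ] [ 2.7052 -0.0101 -0.1473] [-0.898  0.493  0.671  1.97   0.128  0.949 -0.495]
turn [ 0.      0.0003 -0.001 ] shift [-0.0009 -0.0029  0.0018] rows>= 0.0
turn [ 0.      0.0003 -0.001 ] shift [-0.007  -0.2362  0.0052] rows>= 1.7
```

View pics/w8.png

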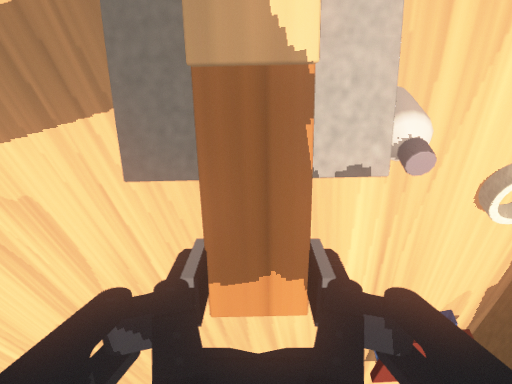

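View pics/s8.png

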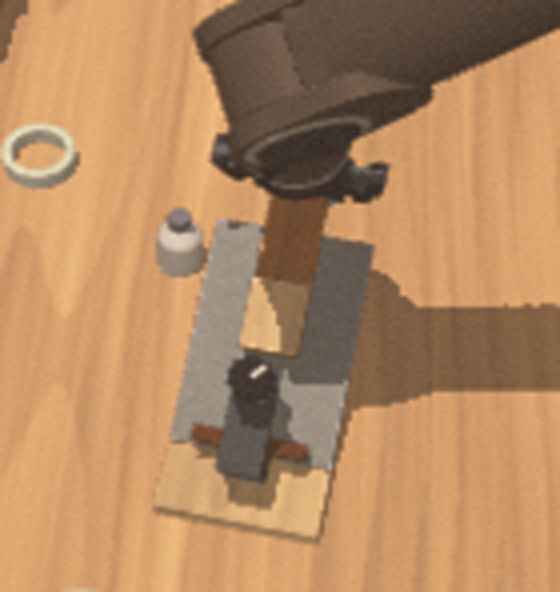

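```bash
python3 - <<'E'
from h import *
a,m=load("w8");c,R,s=st()
def tool(px,z):
    C,v=ray(m,px);C=R.T@(C-c);v=v@R
    return 1000*(C+v*((z-C[2])/v[:,2])[:,None])
for r in(20,60,100,140,170): print(r,a[r,98:128].astype(int).sum(1).tolist(),a[r,384:408].astype(int).sum(1).tolist())
P=[(102,2),(124,181),(404,2),(389,176.5)]
q=tool(P,.1815);print(q.round(1)); q=tool([(191,70),(315,70),(200.5,200),(311.5,200)],.1555);print(q.round(1))
E
```

```text
20 [342, 340, 343, 344, 312, 329, 327, 325, 324, 319, 320, 326, 316, 323, 322, 320, 321, 326, 320, 324, 320, 324, 319, 316, 321, 324, 325, 323, 327, 326] [567, 567, 574, 577, 581, 577, 580, 587, 589, 589, 583, 582, 585, 584, 584, 581, 574, 564, 547, 583, 587, 584, 583, 583]
60 [371, 369, 363, 368, 363, 364, 359, 351, 346, 331, 325, 331, 332, 332, 336, 331, 335, 329, 335, 335, 339, 335, 340, 334, 327, 325, 327, 320, 321, 319] [589, 587, 585, 583, 588, 578, 580, 570, 565, 565, 567, 569, 568, 576, 567, 558, 592, 590, 589, 585, 582, 582, 580, 576]
100 [361, 352, 353, 343, 353, 341, 346, 343, 345, 350, 349, 355, 365, 377, 352, 338, 338, 334, 334, 336, 340, 338, 334, 334, 335, 334, 330, 342, 333, 339] [572, 575, 566, 570, 567, 573, 578, 574, 581, 583, 572, 542, 499, 539, 540, 542, 544, 551, 547, 551, 553, 560, 554, 559]
140 [575, 577, 581, 581, 589, 605, 614, 612, 614, 611, 615, 608, 612, 613, 617, 615, 612, 611, 608, 578, 405, 354, 352, 351, 353, 341, 343, 346, 345, 339] [569, 570, 574, 579, 585, 592, 598, 587, 650, 694, 702, 706, 708, 710, 705, 705, 710, 713, 560, 515, 502, 492, 396, 403]
170 [613, 608, 609, 607, 604, 608, 612, 613, 617, 622, 622, 613, 604, 596, 589, 587, 584, 588, 588, 591, 588, 587, 582, 592, 504, 360, 361, 354, 362, 360] [585, 584, 589, 593, 599, 633, 616, 609, 602, 599, 590, 591, 592, 589, 589, 591, 591, 594, 597, 596, 557, 412, 428, 507]
[[ -65.5 -114.7  181.5]
 [ -64.7  -35.5  181.5]
 [  62.9 -114.5  181.5]
 [  64.8  -37.8  181.5]]
[[-23.5 -84.9 155.5]
 [ 21.7 -84.8 155.5]
 [-22.6 -34.7 155.5]
 [ 22.8 -34.7 155.5]]
```

Deck and slat centrelines agree within 0.2 mm and 0.2° in w8, and the slat nose is at deck x ≈ 70. I slide under the foot.

Request:
arm_command:
  steps: "0 0 0 -0.001 -0.05 0.003 20; 0 0 0 -0.002 -0.1 0.005 20; 0 0 0 -0.004 -0.15 0.006 20; 0 0 0 -0.005 -0.19 0.006 20; 0 0 0 -0.006 -0.215 0.006 20; 0 0 0 -0.006 -0.22 0.006 20; 0 0 0 -0.006 -0.22 0.006 20; 0 0 0 -0.006 -0.22 0.006 20"

```text
clock: 9.18
ee_pos: [0.5133, 0.1445, 0.2604]
tool_rot: [2.705, -0.01, -0.147]
wrist_force: [0.1, -0.2, -1.2]
finger_gap: 0.0443
```

```bash
python3 - <<'E'
from h import *
snap("w9");print(st()[2]["wrist_force"],st()[2]["torque"])
for g in((0,0,0),): p,R=slat_goal(*g);plan(p,R)
E
```

```text
9.2333 [0.5133 0.1442 0.2606] [ 2.7049 -0.0102 -0.1478] [-0.942  0.573  0.628  1.923  0.073  0.951 -0.558]
[ 0.17361766 -0.07424735 -1.02569227] [ 0.4426561  -0.01631822  0.00727489]
turn [ 0.0002  0.0004 -0.0013] shift [-0.0014 -0.0185  0.0155] rows>= 0.2
```

View pics/w9.png

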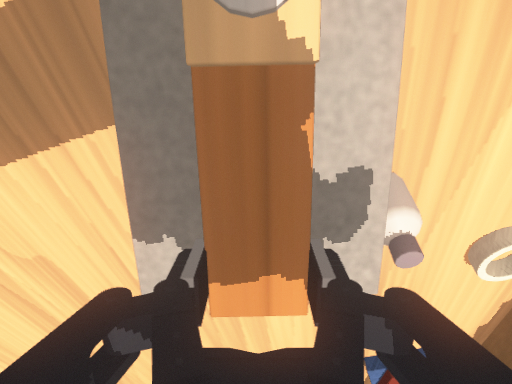

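Request:
arm_command:
  steps: "0 0 -0.001 -0.001 -0.005 0.006 20; 0 0 -0.001 -0.001 -0.01 0.01 20; 0 0 -0.001 -0.001 -0.014 0.012 20; 0 0 -0.001 -0.001 -0.018 0.013 20; 0 0 -0.001 -0.001 -0.02 0.013 20; 0 0 -0.001 -0.001 -0.02 0.014 20; 0 0 -0.001 -0.001 -0.02 0.015 20; 0 0 -0.001 -0.001 -0.02 0.015 20"

```text
clock: 9.9
ee_pos: [0.514, 0.1467, 0.2555]
tool_rot: [2.703, -0.009, -0.146]
wrist_force: [-5.6, -0.7, 17.3]
finger_gap: 0.0446
```

```bash
python3 - <<'E'
from h import *
snap("w10");s=st()[2];print(s["wrist_force"],s["torque"],D.T@s["wrist_force"])
for g in((0,0,0),): p,R=slat_goal(*g);plan(p,R)
E
```

```text
9.95 [0.5139 0.1466 0.2555] [ 2.7034 -0.0092 -0.1463] [-0.941  0.583  0.623  1.921  0.07   0.945 -0.56 ]
[-4.53910174 -1.35177074 16.56446768] [-1.29709239  0.72889574 -0.25338476] [ 8.72121624 -4.33887331 14.21009795]
turn [ 0.0006  0.0005 -0.0007] shift [-0.0021 -0.004   0.0038] rows>= 0.0
```

View pics/w10.png

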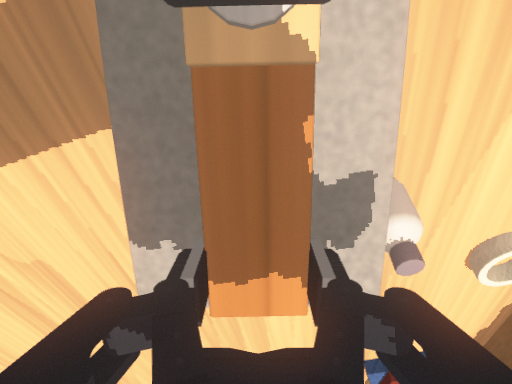

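Contact: about 9 N up-slope from the stop and 14 N off the deck. I release.

Request:
arm_command:
  steps: "0 0 0 0 0 0.001 50; 0 0 0 0 0 0.001 60; 0 0 0 0 0 0.001 75; 0 0 0 0 0 0.001 75; 0 0 0 0 0 0.001 75; 0 0 0 0 0 -0.01 75; 0 0 0 0 0 -0.06 75; 0 0 0 0 0 -0.15 75; 0 0 0 0 0 -0.24 75; 0 0 0 0 0 -0.24 75; 0 0 0 0 0 -0.24 75"

```text
clock: 10.87
ee_pos: [0.5181, 0.1778, 0.3218]
tool_rot: [2.706, -0.011, -0.145]
wrist_force: [0.1, 0.0, -1.2]
finger_gap: 0.0749
```

```bash
python3 - <<'E'
from h import *
snap("w11")
E
```

```text
10.9167 [0.5176 0.1771 0.3208] [ 2.704  -0.0095 -0.1458] [-1.     0.51   0.647  1.837  0.09   1.107 -0.581]
```

View pics/w11.png

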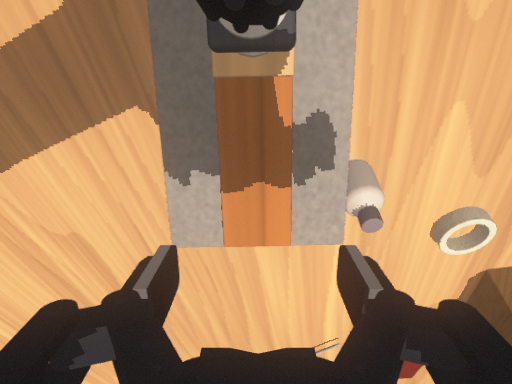

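```bash
cat >> h.py <<'E'
def deckpt(m,px,h):
    C,v=ray(m,px);C=D.T@(C-O);v=v@D
    return 1000*(C+v*((h-C[2])/v[:,2])[:,None])
E
python3 - <<'E'
from h import *
a,m=load("w11");crop(a,140,40,380,270,3,"z11.png")
for r in(90,130,170,200,240): print(r,a[r,148:176].astype(int).sum(1).tolist(),'|',a[r,210:226].astype(int).sum(1).tolist(),'|',a[r,286:298].astype(int).sum(1).tolist(),'|',a[r,340:362].astype(int).sum(1).tolist())
for c in(190,230,250,280,320):print(c,a[238:256,c].astype(int).sum(1).tolist(),a[60:85,c].astype(int).sum(1).tolist())
E
```

```text
90 [318, 312, 314, 321, 314, 320, 327, 295, 285, 295, 295, 293, 297, 293, 286, 291, 287, 288, 288, 284, 288, 291, 291, 286, 285, 288, 283, 291] | [287, 284, 284, 276, 276, 255, 250, 247, 251, 248, 252, 240, 243, 243, 244, 246] | [422, 421, 420, 414, 421, 407, 409, 477, 476, 491, 492, 491] | [495, 498, 499, 493, 489, 488, 496, 497, 492, 495, 502, 498, 494, 513, 558, 559, 560, 559, 559, 550, 542, 536]
130 [515, 517, 515, 514, 522, 522, 527, 536, 532, 536, 514, 423, 303, 297, 299, 303, 302, 311, 301, 299, 296, 298, 295, 290, 288, 291, 285, 286] | [272, 277, 286, 278, 280, 277, 273, 244, 250, 249, 244, 246, 247, 247, 244, 243] | [254, 255, 261, 252, 261, 253, 262, 281, 286, 283, 282, 278] | [492, 493, 495, 497, 499, 498, 497, 496, 499, 502, 491, 545, 571, 572, 572, 566, 558, 554, 547, 542, 534, 527]
170 [534, 543, 548, 544, 545, 541, 546, 546, 542, 537, 533, 529, 530, 537, 539, 484, 338, 301, 302, 303, 296, 308, 306, 310, 313, 308, 307, 306] | [279, 278, 273, 278, 279, 281, 285, 278, 287, 246, 251, 264, 257, 260, 262, 261] | [263, 255, 265, 263, 254, 256, 299, 297, 287, 290, 293, 288] | 
[... 1323 characters left out ...]
4, 247, 247, 254, 244, 244, 251, 245]
250 [408, 411, 410, 419, 410, 414, 412, 415, 444, 511, 519, 522, 515, 513, 513, 514, 515, 518] [360, 368, 363, 368, 359, 358, 360, 366, 362, 365, 361, 366, 365, 362, 365, 336, 291, 252, 249, 240, 250, 249, 245, 251, 251]
280 [436, 437, 443, 440, 438, 441, 442, 434, 532, 552, 554, 551, 554, 555, 550, 557, 555, 553] [347, 353, 349, 357, 356, 353, 351, 350, 352, 359, 390, 365, 350, 354, 530, 473, 402, 416, 422, 421, 423, 420, 422, 419, 416]
320 [487, 492, 505, 511, 508, 511, 486, 538, 541, 544, 540, 540, 541, 540, 548, 545, 541, 542] [488, 493, 484, 496, 489, 484, 485, 485, 488, 484, 477, 477, 477, 484, 483, 490, 495, 491, 494, 496, 491, 489, 481, 489, 493]
```

View pics/z11.png

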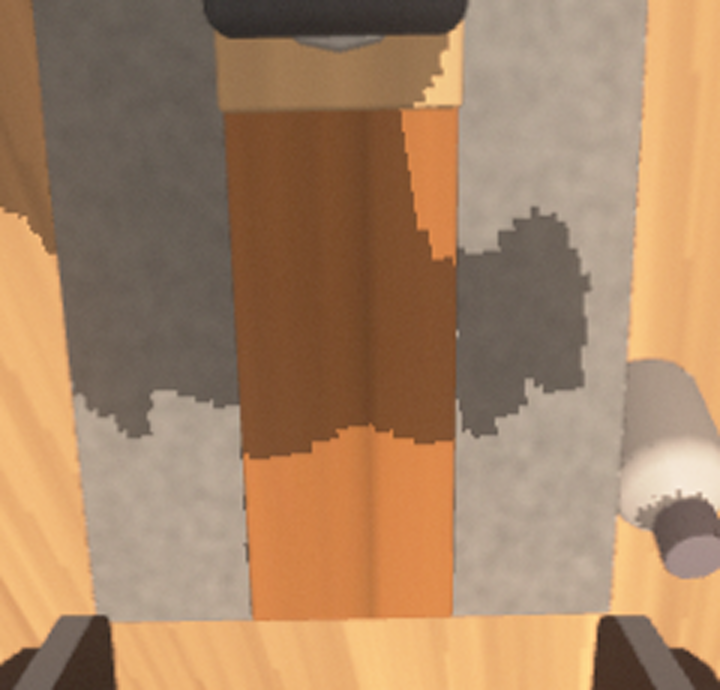

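```bash
python3 - <<'E'
from h import *
a,m=load("w11")
for r,l,q,dl,dr in((90,215,293,155,353.5),(130,217,292.7,159.2,350.8),(170,219,292,163.7,348),(200,221,291.5,166,347),(240,223,290.5,171.3,343)):
    p=deckpt(m,[(l,r),(q,r)],.02);d=deckpt(m,[(dl,r),(dr,r)],0);print(r,p[:,:2].round(1).tolist(),"c",p[:,1].mean().round(2),"deck",d[:,:2].round(1).tolist(),"c",d[:,1].mean().round(2))
print("end",deckpt(m,[(230,246.5),(280,246)],.02).round(1).tolist(),"step",deckpt(m,[(230,75.8),(280,74.8)],.028).round(1).tolist(),"deck end",deckpt(m,[(190,248),(320,244.8)],0).round(1).tolist())
E
```

```text
90 [[67.6, -23.2], [68.7, 23.1]] c -0.02 deck [[66.2, -65.2], [69.4, 65.0]] c -0.1
130 [[91.2, -23.4], [92.4, 23.1]] c -0.14 deck [[92.3, -65.3], [95.5, 64.7]] c -0.28
170 [[116.5, -23.6], [117.6, 22.8]] c -0.39 deck [[120.2, -65.2], [123.3, 64.4]] c -0.41
200 [[136.7, -23.5], [137.8, 22.7]] c -0.42 deck [[142.5, -66.0], [145.6, 65.0]] c -0.51
240 [[165.5, -23.8], [166.6, 22.2]] c -0.8 deck [[174.4, -65.5], [177.5, 63.9]] c -0.81
end [[170.6, -19.3, 20.0], [171.0, 15.1, 20.0]] step [[60.2, -13.2, 28.0], [60.4, 14.9, 28.0]] deck end [[181.4, -52.0, 0.0], [181.0, 46.6, 0.0]]
```

The slat is centred: its centreline is within 0.1 mm of the deck's and parallel to it, with the end at 170.6 against a deck end of 181. Next I go above the knob.

```bash
cat >> h.py <<'E'
def knob_goal(phi,h,kx=.035,ky=-.0016):
    N=np.c_[D[:,1],D[:,0],-D[:,2]]
    return O+D@np.array([kx,ky,h+.155]),N@Rn.from_rotvec([0,0,phi]).as_matrix()
E
python3 - <<'E'
from h import *
for g in((0,.22),(-1.4,.22),): p,R=knob_goal(*g);print(p);plan(p,R)
E
```

```text
[0.53608339 0.33100361 0.38781843]
turn [ 0.0004  0.0003 -0.0078] shift [-0.0116 -0.3731 -0.4214] rows>= 4.1
[0.53608339 0.33100361 0.38781843]
turn [ 1.000e-04  6.000e-04 -4.535e-01] shift [-0.0116 -0.3731 -0.4214] rows>= 11.4
```

Request:
arm_command:
  steps: "0 0 -0.03 0 0 -0.13 85; 0 0 -0.07 0 0 -0.26 85; 0 0 -0.11 0 0 -0.38 85; 0 0 -0.15 0 -0.02 -0.421 85; 0 0 -0.19 -0.01 -0.12 -0.421 85; 0 0 -0.23 -0.01 -0.22 -0.421 85; 0 0 -0.27 -0.012 -0.32 -0.421 85; 0 0 -0.31 -0.012 -0.373 -0.421 85; 0 0 -0.35 -0.012 -0.373 -0.421 85; 0 0 -0.39 -0.012 -0.373 -0.421 85; 0 0 -0.43 -0.012 -0.373 -0.421 85; 0 0 -0.453 -0.012 -0.373 -0.421 85; 0 0 -0.453 -0.012 -0.373 -0.421 85; 0 0 -0.453 -0.012 -0.373 -0.421 85; 0 0 -0.453 -0.012 -0.373 -0.421 85; 0 0 -0.453 -0.012 -0.373 -0.421 85"

```text
clock: 12.25
ee_pos: [0.5359, 0.3308, 0.3873]
tool_rot: [3.062, 0.431, 1.256]
wrist_force: [-0.1, 0.8, -0.3]
finger_gap: 0.0853
```

```bash
python3 - <<'E'
from h import *
snap("w12");p,R=knob_goal(-1.4,.22);plan(p,R)
a,m=load("w12");crop(a,150,150,400,330,3,"z12.png")
E
```

```text
12.3 [0.5359 0.3309 0.3874] [3.062  0.4312 1.2564] [-0.9    0.54   0.287  1.505  0.17   1.425  0.593]
turn [-0.0003  0.0006 -0.0009] shift [-0.0001  0.0007 -0.0013] rows>= 0.0
```

View pics/w12.png

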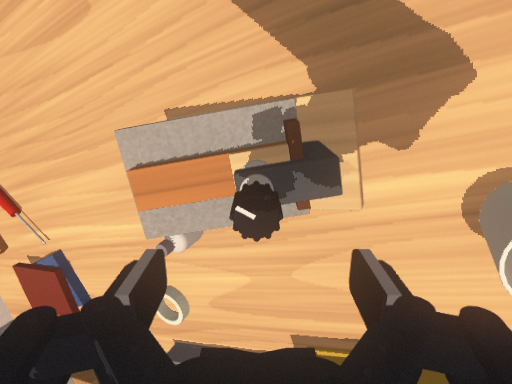

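View pics/z12.png

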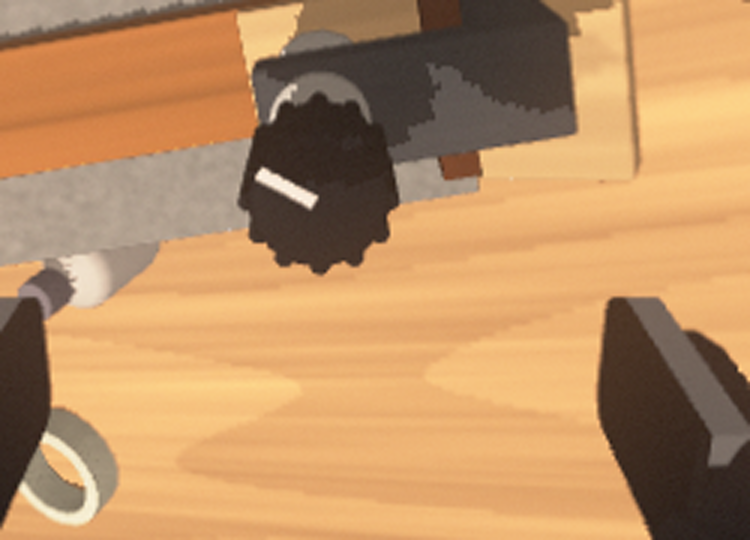

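```bash
python3 - <<'E'
from h import *
m={k:load(k)[1] for k in("w1","w2","w12")}
def T(n,k):
    X,r=tri([m[a] for a in k],list(k.values()));print(n,(1000*D.T@(X-O)).round(1),r)
R={"w1":(295,50.5),"w2":(302,193.7),"w12":(255.7,217.7)};P={"w1":(279.5,63),"w2":(283.8,212),"w12":(235.7,207.3)}
T("root",R);T("tip",P)
for q in(("w1","w12"),("w2","w12")):
    T(q,{a:R[a] for a in q});T(q,{a:P[a] for a in q})
# tool-frame position of knob centre seen in w12, from known height
c,Rt,s=st();C,v=ray(m["w12"],[R["w12"]]);n=O+D@np.array([0,0,.149]);t=((n-C)@D[:,2])/(v[0]@D[:,2]);X=C+t*v[0];print("root in tool mm",1000*Rt.T@(X-c),"deck",1000*D.T@(X-O))
E
```

```text
root [ 36.    0.6 148. ] [np.float64(0.1), np.float64(0.1), np.float64(0.2)]
tip [ 47.5  -9.2 149.3] [np.float64(0.2), np.float64(0.3), np.float64(0.3)]
('w1', 'w12') [ 35.9   0.6 148. ] [np.float64(0.1), np.float64(0.1)]
('w1', 'w12') [ 47.3  -9.2 149.2] [np.float64(0.2), np.float64(0.2)]
('w2', 'w12') [ 36.    0.7 147.9] [np.float64(0.1), np.float64(0.1)]
('w2', 'w12') [ 47.6  -8.8 148.1] [np.float64(0.3), np.float64(0.3)]
root in tool mm [-9.02594016e-02  2.47705097e+00  2.25619330e+02] deck [ 35.8199079    0.36508726 149.        ]
```

```bash
sed -i 's/def knob_goal(phi,h,kx=.035,ky=-.0016):/def knob_goal(phi,h,kx=.0356,ky=.0004,jx=.0007):/; s/    return O+D@np.array(\[kx,ky,h+.155\]),N@Rn.from_rotvec(\[0,0,phi\]).as_matrix()/    Rt=N@Rn.from_rotvec([0,0,phi]).as_matrix(); return O+D@np.array([kx,ky,h])-Rt@np.array([jx,0,.155]),Rt/' h.py; python3 - <<'E'
from h import *
p,R=knob_goal(-1.4,.16);plan(p,R)
p,R=knob_goal(-1.4,.134);plan(p,R)
E
```

```text
turn [-0.0003  0.0006 -0.0009] shift [-0.0029  0.0078  0.1987] rows>= 1.4
turn [-0.0003  0.0006 -0.0009] shift [-0.0028  0.0078  0.2854] rows>= 2.1
```

Request:
arm_command:
  steps: "0 0 0 -0.003 0.008 0.07 85; 0 0 0 -0.003 0.008 0.15 85; 0 0 0 -0.003 0.008 0.199 85; 0 0 0 -0.003 0.008 0.24 85; 0 0 0 -0.003 0.008 0.285 85; 0 0 0 -0.003 0.008 0.285 85; 0 0 0 -0.003 0.008 0.285 85; 0 0 0 -0.003 0.008 0.285 85"

```text
clock: 12.97
ee_pos: [0.5335, 0.294, 0.3112]
tool_rot: [3.061, 0.43, 1.256]
wrist_force: [0.0, 0.5, 0.6]
finger_gap: 0.0846
```

```bash
python3 - <<'E'
from h import *
snap("w13");p,R=knob_goal(-1.4,.134);plan(p,R)
a,m=load("w13");crop(a,130,230,390,384,3,"z13.png")
E
```

```text
13.0167 [0.5336 0.2941 0.3114] [3.0611 0.43   1.2563] [-0.865  0.576  0.285  1.64   0.178  1.245  0.589]
turn [-0.      0.0002 -0.001 ] shift [-0.0005 -0.0005  0.0039] rows>= 0.0
```

View pics/w13.png

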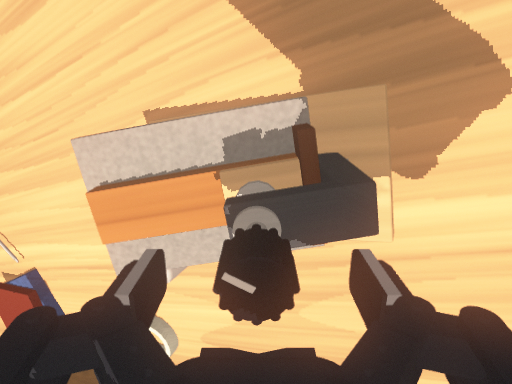

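The knob is centred between the pads, at column 256 against the pad centre at 257. I close on it.

Request:
arm_command:
  steps: "0 0 0 0 0 0.003 60; 0 0 0 0 0 0.003 40; 0 0 0 0 0 0.003 25; 0 0 0 0 0 0.003 15; 0 0 0 0 0 0.003 15; 0 0 0 0 0 0.003 15; 0 0 0 0 0 0.003 15; 0 0 0 0 0 0.003 15; 0 0 0 0 0 0.003 15; 0 0 0 0 0 0.003 15"

```text
clock: 13.85
ee_pos: [0.5335, 0.2935, 0.3113]
tool_rot: [3.061, 0.431, 1.256]
wrist_force: [-1.9, -1.5, 5.1]
finger_gap: 0.0304
```

```bash
python3 - <<'E'
from h import *
snap("w14");s=st()[2];print(s["wrist_force"],s["torque"],s["finger_gap"])
a,m=load("w14");crop(a,150,150,390,350,3,"z14.png")
E
```

```text
13.9 [0.5335 0.2935 0.3113] [3.061  0.4306 1.2556] [-0.865  0.576  0.285  1.641  0.179  1.244  0.589]
[-2.02202652 -0.21554919  5.27892585] [-0.20697925  0.40793632 -0.19300345] 0.030485204938706836
```

View pics/z14.png

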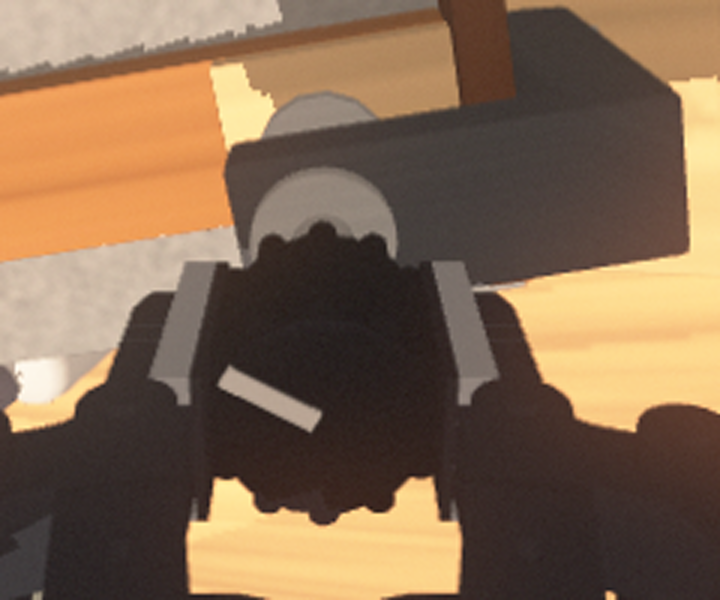

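Gripped, with the white line visible in the crop from (225,375) to (318,425). First stroke is about 2.27 rad clockwise, sinking along the tool with the screw.

Request:
arm_command:
  steps: "0 0 0.038 0 0 0.0015 15; 0 0 0.076 0 0 0.003 15; 0 0 0.114 0 0 0.0046 15; 0 0 0.152 0 0 0.0061 15; 0 0 0.19 0 0 0.0076 15; 0 0 0.228 0 0 0.0091 15; 0 0 0.266 0 0 0.0106 15; 0 0 0.304 0 0 0.0122 15; 0 0 0.342 0 0 0.0137 15; 0 0 0.38 0 0 0.0152 15; 0 0 0.418 0 0 0.0167 15; 0 0 0.456 0 0 0.0182 15; 0 0 0.494 0 0 0.0198 15; 0 0 0.532 0 0 0.0213 15; 0 0 0.57 0 0 0.0228 15; 0 0 0.608 0 0 0.0243 15; 0 0 0.646 0 0 0.0258 15; 0 0 0.684 0 0 0.0274 15; 0 0 0.722 0 0 0.0289 15; 0 0 0.722 0 0 0.0289 15"

```text
clock: 15.57
ee_pos: [0.5324, 0.2899, 0.3035]
tool_rot: [2.849, -0.332, -0.952]
wrist_force: [-4.5, 0.1, 5.7]
finger_gap: 0.0304
```

```bash
python3 - <<'E'
from h import *
snap("w15");s=st()[2];print(s["wrist_force"],s["torque"],s["finger_gap"],-(s["torque"]@D[:,2]))
N=np.c_[D[:,1],D[:,0],-D[:,2]];print("phi",Rn.from_matrix(N.T@st()[1]).as_rotvec())
a,m=load("w15");crop(a,150,150,390,350,3,"z15.png")
E
```

```text
15.6167 [0.5324 0.2899 0.3035] [ 2.8468 -0.3303 -0.9465] [-1.229  0.73   0.881  1.68  -0.183  1.204 -1.333]
[-3.13979003 -0.78700931  3.9663996 ] [-0.00346887  0.87666341 -0.42832862] 0.03052615350000456 0.02068468127567741
phi [-3.49121709e-03 -8.29878414e-04  8.72470848e-01]
```

View pics/w15.png

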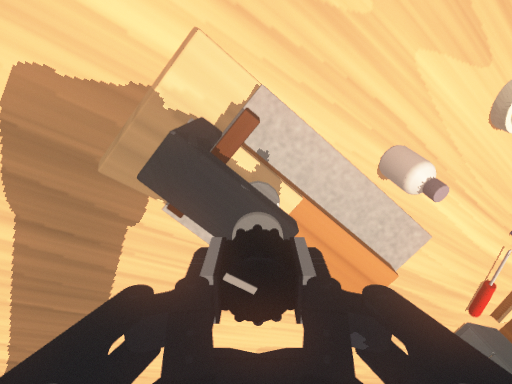

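View pics/z15.png

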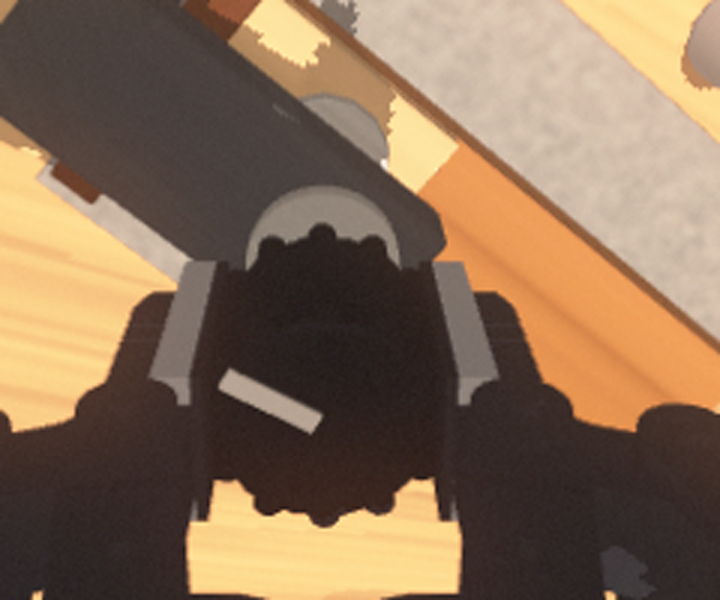

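No slip: the line sits at the same place in both crops, the tool turned 2.27 rad, and the foot is still free above the patch. I release, back off and look along the deck under the arm to measure the remaining gap directly.

Request:
arm_command:
  steps: "0 0 0 0 0 0 40; 0 0 0 0 0 0 60; 0 0 0 0 0 0 80; 0 0 0 0 0 0 85; 0 0 0 0 0 -0.05 85; 0 0 0 0 0 -0.12 85; 0 0 -0.04 0 0 -0.2 85; 0 0 -0.08 0 0 -0.28 85; 0 0 -0.12 0 0 -0.28 85; 0 0 -0.16 0 0 -0.28 85; 0 0 -0.2 0 0 -0.28 85; 0 0 -0.24 0 0 -0.28 85; 0 0 -0.28 0 0 -0.28 85; 0 0 -0.32 0 0 -0.28 85; 0 0 -0.36 0 0 -0.28 85; 0 0 -0.4 0 0 -0.28 85; 0 0 -0.44 0 0 -0.28 85; 0 0 -0.48 0 0 -0.28 85; 0 0 -0.52 0 0 -0.28 85; 0 0 -0.55 0 0 -0.28 85"

```text
clock: 17.28
ee_pos: [0.5371, 0.3251, 0.3797]
tool_rot: [2.847, 0.329, 0.689]
wrist_force: [0.2, -0.4, 0.4]
finger_gap: 0.0852
```

```bash
cat >> h.py <<'E'
def view_goal(d=.24,el=20,side=0.,tx=.04,th=.03):
    """camera looks down-slope at deck point (tx,0,th), el deg above deck, optical axis on it; tool x level"""
    e=np.radians(el);oa=np.array([-np.cos(e),0,-np.sin(e)])
    c0=np.array([tx,side,th])-d*oa
    # tool axes in deck: oa=.3005*y+.9538*z ; x across deck
    xt=np.array([0,-1.,0]); n=np.cross(oa,xt) # third axis
    s_,c_=.3005,.9538
    z=c_*oa - s_*n; 
    y=np.cross(z,xt)
    if y@oa<0: z=c_*oa+s_*n; y=np.cross(z,xt)
    Rt=D@np.c_[xt,y,z]
    tc=c0-np.c_[xt,y,z]@np.array([.0008,-.076,.032])
    print("tcp deck",tc,"z",z,"oa.y",y@oa,"tip",tc+.173*z)
    return O+D@tc,Rt
E
python3 - <<'E'
from h import *
s=st()[2];print(s["qpos"].round(3),s["ee_pos"])
p,R=view_goal();print(p);plan(p,R)
E
```

```text
[-0.996  0.561  0.446  1.527  0.099  1.391  0.129] [0.53713234 0.32513439 0.37967199]
tcp deck [0.24466496 0.0008     0.19186606] z [-0.79350177  0.         -0.60859645] oa.y 0.30050000000000004 tip [0.10738915 0.0008     0.08657887]
[0.50564373 0.06531413 0.31045095]
turn [-0.1516  0.3281 -0.664 ] shift [-0.523   0.4529  0.5794] rows>= 19.0
```

```bash
python3 - <<'E'
from h import *
p,R=view_goal();p=p+D[:,2]*.11
plan(p,R)
E
```

```text
tcp deck [0.24466496 0.0008     0.19186606] z [-0.79350177  0.         -0.60859645] oa.y 0.30050000000000004 tip [0.10738915 0.0008     0.08657887]
turn [-0.1516  0.3281 -0.664 ] shift [-0.5241  0.4529  0.2128] rows>= 19.0
```

Request:
arm_command:
  steps: "-0.008 0.017 -0.035 -0.07 0.06 0.03 85; -0.016 0.035 -0.07 -0.14 0.12 0.06 85; -0.024 0.052 -0.105 -0.21 0.18 0.085 85; -0.032 0.069 -0.14 -0.28 0.24 0.11 85; -0.04 0.086 -0.175 -0.35 0.3 0.14 85; -0.048 0.104 -0.21 -0.42 0.36 0.17 85; -0.056 0.121 -0.245 -0.48 0.42 0.19 85; -0.064 0.138 -0.28 -0.524 0.453 0.213 85; -0.072 0.155 -0.314 -0.524 0.453 0.213 85; -0.08 0.173 -0.349 -0.524 0.453 0.213 85; -0.088 0.19 -0.384 -0.524 0.453 0.213 85; -0.096 0.207 -0.419 -0.524 0.453 0.213 85; -0.104 0.224 -0.454 -0.524 0.453 0.213 85; -0.112 0.242 -0.489 -0.524 0.453 0.213 85; -0.12 0.259 -0.524 -0.524 0.453 0.213 85; -0.128 0.276 -0.559 -0.524 0.453 0.213 85; -0.136 0.293 -0.594 -0.524 0.453 0.213 85; -0.144 0.311 -0.629 -0.524 0.453 0.213 85; -0.152 0.328 -0.664 -0.524 0.453 0.213 85; -0.152 0.328 -0.664 -0.524 0.453 0.213 85"

```text
clock: 18.95
ee_pos: [0.512, 0.1129, 0.4023]
tool_rot: [2.719, -0.011, 2.841]
wrist_force: [0.1, 0.4, -1.8]
finger_gap: 0.0851
```

```bash
python3 - <<'E'
from h import *
s=st()[2];print(s["qpos"].round(3),s["ee_pos"])
p,R=view_goal();plan(p,R)
snap("w16")
E
```

```text
[ 0.134  0.233 -0.372  1.909 -0.385  0.845  2.851] [0.51198599 0.11291369 0.40226956]
tcp deck [0.24466496 0.0008     0.19186606] z [-0.79350177  0.         -0.60859645] oa.y 0.30050000000000004 tip [0.10738915 0.0008     0.08657887]
turn [-0.018   0.0214 -0.0524] shift [-0.0303 -0.2693  0.2141] rows>= 2.5
19.0 [0.5119 0.1123 0.4023] [ 2.7173 -0.0124  2.8429] [ 0.151  0.235 -0.39   1.908 -0.382  0.846  2.851]
```

View pics/w16.png

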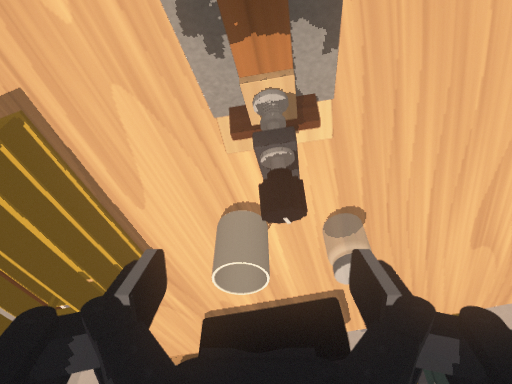

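w16 shows the foot at (270,103) above the patch, but q7 is at 2.851, too near its 2.86 limit. I'll take the oblique view from a corner instead, turned by about 0.5 rad.

```bash
cat >> h.py <<'E'
def view2(az,d=.24,el=20,tx=.04,th=.03):
    p,R=view_goal(d,el,0,tx,th)
    T=O+D@np.array([tx,0,th]);Q=Rn.from_rotvec(D[:,2]*az).as_matrix()
    p,R=T+Q@(p-T),Q@R
    print("p",p,"tipz",(p+.173*R[:,2]).round(3),"tip deck",(D.T@(p+.173*R[:,2]-O)).round(3));return p,R
E
python3 - <<'E'
from h import *
for az,el in((-.5,20),(-.5,28)):
    p,R=view2(az,.24,el);plan(p,R);plan(p+.06*D[:,2],R)
E
```

```text
tcp deck [0.24466496 0.0008     0.19186606] z [-0.79350177  0.         -0.60859645] oa.y 0.30050000000000004 tip [0.10738915 0.0008     0.08657887]
p [0.41091109 0.09955964 0.30002453] tipz [0.484 0.156 0.154] tip deck [ 0.1   -0.032  0.087]
turn [-0.024  -0.1022  0.0488] shift [ 0.3048 -0.269   0.2566] rows>= 3.5
turn [-0.024  -0.1022  0.0488] shift [ 0.3219 -0.1186  0.1259] rows>= 2.9
tcp deck [0.22014577 0.0008     0.21877464] z [-0.70107921  0.         -0.71310773] oa.y 0.3005 tip [0.09885907 0.0008     0.09540701]
p [0.42636663 0.12875709 0.31531826] tipz [0.49  0.166 0.159] tip deck [ 0.092 -0.028  0.095]
turn [ 0.0199 -0.0985  0.0558] shift [ 0.2849 -0.1493  0.2545] rows>= 3.0
turn [ 0.0199 -0.0985  0.0558] shift [0.3019 0.0011 0.1237] rows>= 2.9
```

Request:
arm_command:
  steps: "-0.008 -0.03 0.016 0.1 -0.03 0.03 85; -0.016 -0.06 0.032 0.2 -0.06 0.07 85; -0.024 -0.1 0.048 0.3 -0.1 0.12 85; -0.024 -0.102 0.049 0.32 -0.12 0.13 85; -0.024 -0.102 0.049 0.32 -0.12 0.13 85; -0.024 -0.102 0.049 0.315 -0.19 0.19 85; -0.024 -0.102 0.049 0.305 -0.269 0.257 85; -0.024 -0.102 0.049 0.305 -0.269 0.257 85; -0.024 -0.102 0.049 0.305 -0.269 0.257 85; -0.024 -0.102 0.049 0.305 -0.269 0.257 85; -0.024 -0.102 0.049 0.305 -0.269 0.257 85"

```text
clock: 19.92
ee_pos: [0.4121, 0.0995, 0.3008]
tool_rot: [2.613, 0.204, 2.557]
wrist_force: [0.2, 0.4, 0.3]
finger_gap: 0.085
```

```bash
python3 - <<'E'
from h import *
snap("w17")
a,m=load("w17");crop(a,180,110,340,260,4,"z17.png")
E
```

```text
19.9667 [0.4119 0.0999 0.3009] [2.6128 0.2045 2.5582] [ 0.4    0.189 -0.719  2.34  -0.52   0.15   2.833]
```

View pics/w17.png

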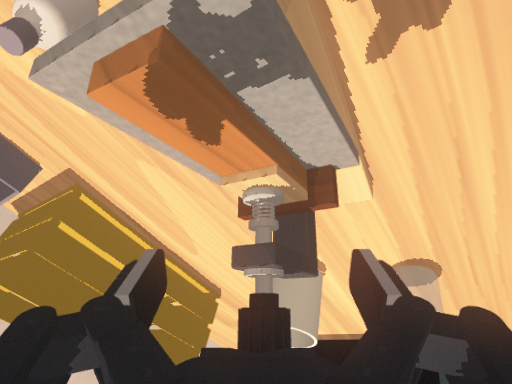

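View pics/z17.png

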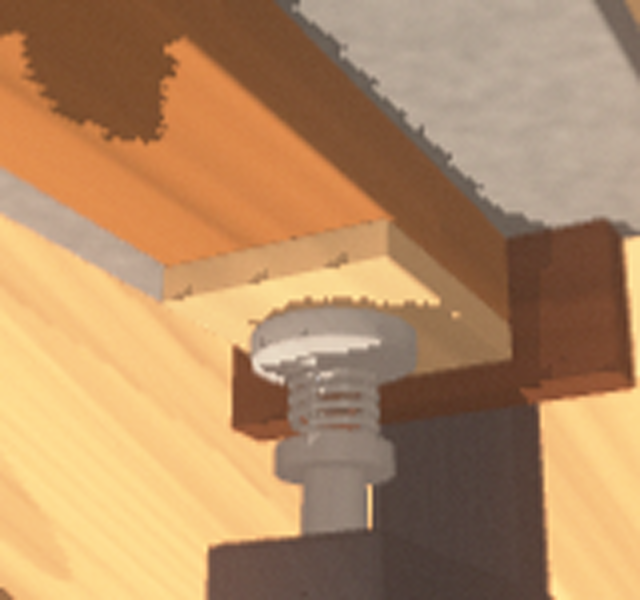

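```bash
python3 - <<'E'
from h import *
a,m=load("w17");crop(a,235,175,295,225,12,"z17b.png")
c=-m["R"].T@m["t"];cd=D.T@(c-O);print("cam deck",cd)
for c0 in(258,262,264,266,270):print(c0,a[178:204,c0].astype(int).sum(1).tolist())
ax=np.array([.0355,.0004,0]);u=cd-ax;u[2]=0;u/=np.linalg.norm(u)
for h in(.028,.029,.030,.031,.034,.036): 
    print(h,proj(m,O+D@(ax+.016*u+[0,0,h])).round(1), proj(m,O+D@(ax+[0,0,h])).round(1))
E
```

```text
cam deck [ 0.23864887 -0.10614018  0.11251859]
258 [615, 617, 612, 613, 606, 613, 604, 458, 374, 419, 446, 462, 465, 471, 471, 483, 598, 621, 617, 623, 462, 538, 636, 469, 380, 427]
262 [622, 614, 614, 615, 614, 612, 610, 461, 381, 437, 454, 462, 457, 458, 457, 519, 610, 625, 621, 627, 443, 354, 359, 339, 410, 596]
264 [610, 615, 613, 617, 616, 615, 461, 366, 370, 429, 448, 449, 446, 453, 458, 504, 602, 621, 621, 619, 445, 356, 350, 359, 436, 412]
266 [595, 606, 608, 616, 619, 618, 465, 370, 371, 427, 443, 448, 446, 450, 450, 491, 591, 619, 615, 616, 445, 361, 352, 361, 414, 405]
270 [589, 595, 592, 596, 606, 611, 473, 372, 366, 391, 416, 421, 428, 442, 444, 456, 559, 613, 618, 443, 352, 353, 350, 354, 367, 384]
0.028 [[262.7 182.9]] [[262.7 190.7]]
0.029 [[262.7 184.2]] [[262.7 191.9]]
0.03 [[262.7 185.5]] [[262.8 193.1]]
0.031 [[262.7 186.8]] [[262.8 194.4]]
0.034 [[262.7 190.8]] [[262.8 198.1]]
0.036 [[262.8 193.5]] [[262.8 200.6]]
```

View pics/z17b.png

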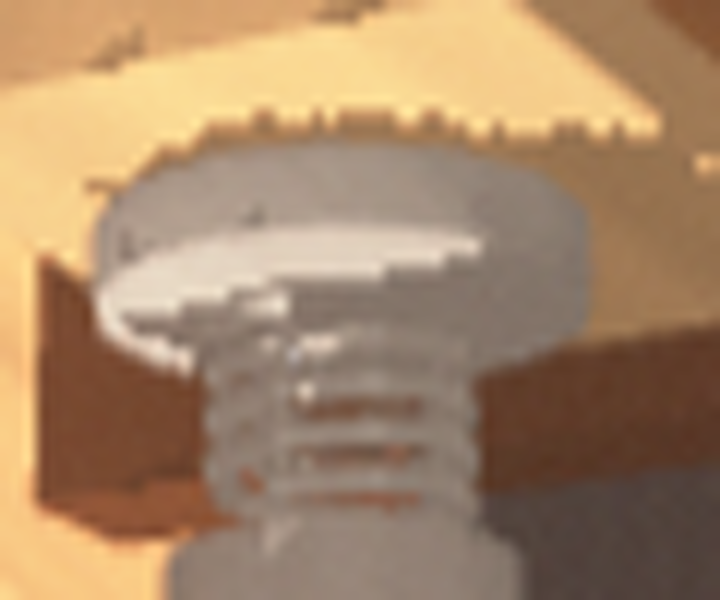

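```bash
python3 - <<'E'
from h import *
a,m=load("w17")
for n,p in(("step -y",[.06,-.023,.028]),("step +y",[.06,.023,.028]),("nose+y",[0,.023,.028]),("step-y low",[.06,-.023,.02]),("step+y low",[.06,.023,.02]),("stop top +y inner",[0,.045,.034]),("arm tip -y low",[.053,-.017,.07]),("arm tip +y low",[.053,.017,.07])): print(n,proj(m,O+D@np.array(p)).round(1), ((proj(m,O+D@np.array(p))-[180,110])*4).round(0))
crop(a,215,160,315,215,8,"z17c.png")
E
```

```text
step -y [[276.6 173.7]] [[387. 255.]]
step +y [[219.8 185.7]] [[159. 303.]]
nose+y [[258.9 207.1]] [[316. 388.]]
step-y low [[276.4 162.8]] [[385. 211.]]
step+y low [[220.2 175.6]] [[161. 263.]]
stop top +y inner [[237.6 216.9]] [[231. 427.]]
arm tip -y low [[274.3 238.8]] [[377. 515.]]
arm tip +y low [[230.4 243.6]] [[201. 535.]]
```

View pics/z17c.png

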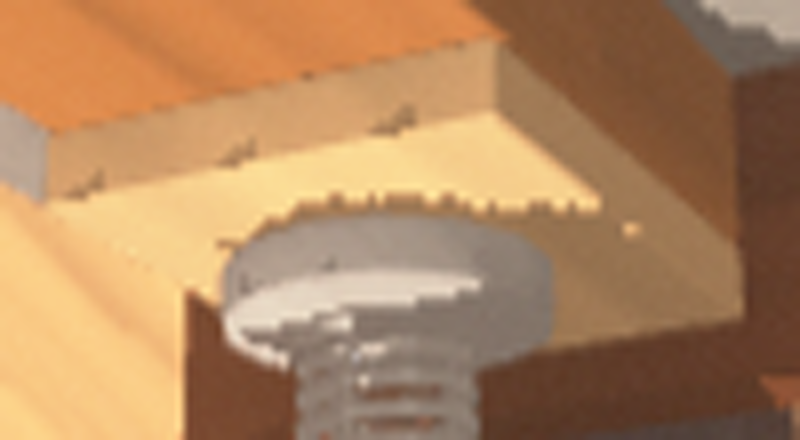

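w17 shows the foot hanging just clear of the patch: lower rim at row 186.5, while the patch surface under its front would be at row 183. It also shows the spring and collar (rows 193–222), whose spacing will reveal the compression later. q6 and q7 are near their limits here, so I take a reference from a steeper, safer viewpoint.

```bash
python3 - <<'E'
from h import *
for az,el in((-.8,30),(-.7,32)):
    p,R=view2(az,.24,el);plan(p,R)
E
```

```text
tcp deck [0.21344789 0.0008     0.22494664] z [-0.67576503  0.         -0.73714063] oa.y 0.30049999999999993 tip [0.09654054 0.0008     0.09742131]
p [0.39289591 0.16936846 0.3052497 ] tipz [0.479 0.179 0.155] tip deck [ 0.08  -0.04   0.097]
turn [ 0.0553 -0.0703  0.0644] shift [0.1737 0.1623 0.036 ] rows>= 2.8
tcp deck [0.20653869 0.0008     0.23088113] z [-0.64962754  0.         -0.76027545] oa.y 0.3005 tip [0.09415313 0.0008     0.09935348]
p [0.40954474 0.16392358 0.31336462] tipz [0.484 0.177 0.158] tip deck [ 0.082 -0.034  0.099]
turn [ 0.0666 -0.0461  0.0438] shift [0.1131 0.1832 0.0308] rows>= 2.3
```

Request:
arm_command:
  steps: "0.022 -0.015 0.015 0.04 0.06 0 85; 0.045 -0.03 0.03 0.08 0.12 0.015 85; 0.067 -0.046 0.044 0.113 0.183 0.03 85; 0.067 -0.046 0.044 0.113 0.183 0.03 85; 0.067 -0.046 0.044 0.113 0.183 0.03 85; 0.067 -0.046 0.044 0.113 0.183 0.03 85; 0.067 -0.046 0.044 0.113 0.183 0.03 85"

```text
clock: 20.55
ee_pos: [0.4081, 0.1558, 0.3085]
tool_rot: [2.764, 0.234, 2.428]
wrist_force: [0.5, 0.3, -0.1]
finger_gap: 0.0847
```

```bash
python3 - <<'E'
from h import *
snap("w18");p,R=view2(-.7,.24,32);plan(p,R)
a,m=load("w18");crop(a,200,130,330,290,4.5,"z18.png")
E
```

```text
20.6 [0.4076 0.1588 0.309 ] [2.763  0.2338 2.4256] [-0.568  0.121  0.057  2.317  0.265  0.278  1.719]
tcp deck [0.20653869 0.0008     0.23088113] z [-0.64962754  0.         -0.76027545] oa.y 0.3005 tip [0.09415313 0.0008     0.09935348]
p [0.40954474 0.16392358 0.31336462] tipz [0.484 0.177 0.158] tip deck [ 0.082 -0.034  0.099]
turn [ 0.0092 -0.019   0.0121] shift [ 0.0028  0.0216 -0.0082] rows>= 0.6
```

View pics/z18.png

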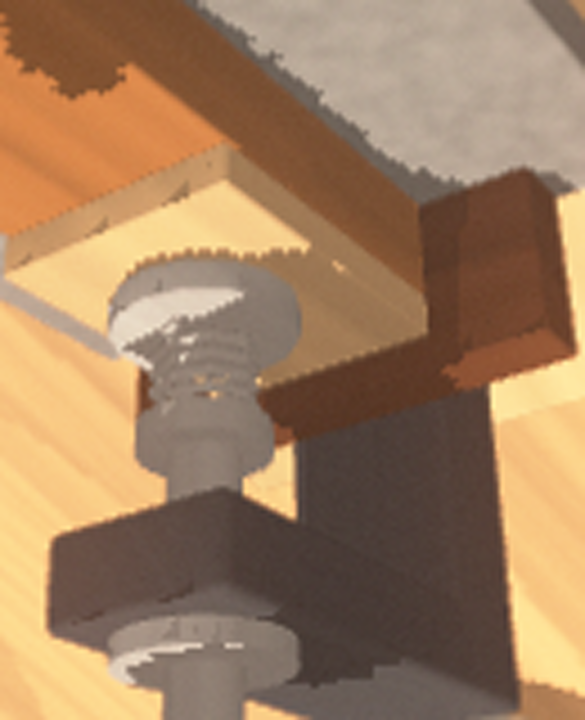

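Request:
arm_command:
  steps: "0.009 -0.019 0.012 0.003 0.022 -0.008 85; 0.009 -0.019 0.012 0.003 0.022 -0.008 85; 0.009 -0.019 0.012 0.003 0.022 -0.008 85; 0.009 -0.019 0.012 0.003 0.022 -0.008 85; 0.009 -0.019 0.012 0.003 0.022 -0.008 85; 0.009 -0.019 0.012 0.003 0.022 -0.008 85"

```text
clock: 21.1
ee_pos: [0.4096, 0.1635, 0.3134]
tool_rot: [2.776, 0.275, 2.367]
wrist_force: [0.1, -0.8, 0.0]
finger_gap: 0.0845
```

```bash
python3 - <<'E'
from h import *
snap("w19");print(st()[2]["dq"].round(3));p,R=view2(-.7,.24,32);plan(p,R)
a,m=load("w19");crop(a,210,140,310,270,6,"z19.png")
ax=np.array([.0355,.0004,0]);c=D.T@(-m["R"].T@m["t"]-O);u=c-ax;u[2]=0;u/=np.linalg.norm(u)
for r,hs in((.016,(.028,.030,.031,.036,.037)),(.0,(.03,.05,.06))):
    for h in hs: print(r,h,proj(m,O+D@(ax+r*u+[0,0,h])).round(1))
for p in([.06,-.023,.028],[.06,.023,.028],[.06,-.023,.02],[0,-.023,.028]):print(p,proj(m,O+D@np.array(p)).round(1))
E
```

```text
21.15 [0.4097 0.1634 0.3133] [2.7765 0.2752 2.3663] [-0.689  0.117  0.145  2.311  0.467  0.321  1.453]
[ 0.002  0.003 -0.001  0.001  0.013  0.003 -0.018]
tcp deck [0.20653869 0.0008     0.23088113] z [-0.64962754  0.         -0.76027545] oa.y 0.3005 tip [0.09415313 0.0008     0.09935348]
p [0.40954474 0.16392358 0.31336462] tipz [0.484 0.177 0.158] tip deck [ 0.082 -0.034  0.099]
turn [ 0.0002 -0.0001 -0.0001] shift [ 0.0015  0.0012 -0.0001] rows>= 0.0
0.016 0.028 [[261.7 180.7]]
0.016 0.03 [[261.7 183.1]]
0.016 0.031 [[261.7 184.2]]
0.016 0.036 [[261.8 190.1]]
0.016 0.037 [[261.8 191.3]]
0.0 0.03 [[261.9 194.7]]
0.0 0.05 [[262.1 218.2]]
0.0 0.06 [[262.2 230.8]]
[0.06, -0.023, 0.028] [[265.6 165.9]]
[0.06, 0.023, 0.028] [[217.8 189.6]]
[0.06, -0.023, 0.02] [[265.4 156.5]]
[0, -0.023, 0.028] [[312.9 200.5]]
```

View pics/z19.png

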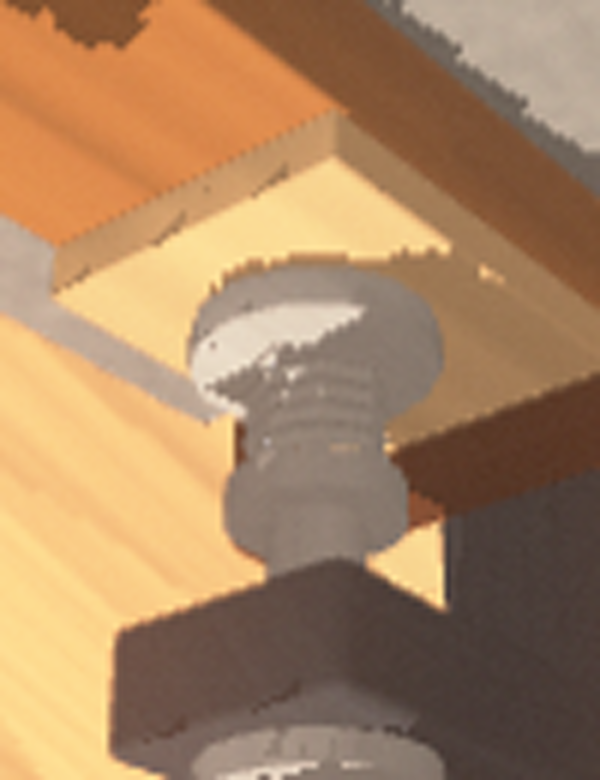

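Request:
arm_command:
  steps: "0 0 0 0 0 -0.1 85; 0 0 0 0 0 -0.2 85; 0 0 0 0 0 -0.3 85; 0 0 0 0 0 -0.35 85; 0 0 0 0 0 -0.35 85; 0 0 0 0 0 -0.35 85"

```text
clock: 21.65
ee_pos: [0.3645, 0.1548, 0.4083]
tool_rot: [2.774, 0.275, 2.365]
wrist_force: [0.8, 0.4, 0.1]
finger_gap: 0.0845
```

```bash
python3 - <<'E'
from h import *
c,R,s=st();print((D.T@(c-O)).round(3),s["qpos"].round(3))
p,R=knob_goal(-1.2,.22);plan(p,R);p,R=knob_goal(-1.2,.25);plan(p,R)
E
```

```text
[ 0.221 -0.15   0.311] [-0.704 -0.125  0.089  2.27   0.35   0.607  1.553]
turn [ 0.1955 -0.1401  0.3772] shift [0.0148 0.7425 0.3554] rows>= 11.2
turn [ 0.1955 -0.1401  0.3772] shift [0.0149 0.8076 0.2795] rows>= 11.2
```

Request:
arm_command:
  steps: "0.016 -0.012 0.031 0 0.06 0 85; 0.033 -0.023 0.063 0 0.13 0.02 85; 0.049 -0.035 0.094 0 0.2 0.05 85; 0.065 -0.047 0.126 0.005 0.27 0.08 85; 0.081 -0.058 0.157 0.005 0.34 0.1 85; 0.098 -0.07 0.189 0.005 0.41 0.13 85; 0.114 -0.082 0.22 0.01 0.48 0.16 85; 0.13 -0.093 0.251 0.01 0.55 0.19 85; 0.147 -0.105 0.283 0.01 0.62 0.22 85; 0.163 -0.117 0.314 0.015 0.69 0.25 85; 0.179 -0.128 0.346 0.015 0.76 0.28 85; 0.196 -0.14 0.377 0.015 0.808 0.28 85; 0.196 -0.14 0.377 0.015 0.808 0.28 85; 0.196 -0.14 0.377 0.015 0.808 0.28 85; 0.196 -0.14 0.377 0.015 0.808 0.28 85"

```text
clock: 22.9
ee_pos: [0.5394, 0.3414, 0.4138]
tool_rot: [2.976, 0.408, 1.046]
wrist_force: [-0.5, 0.8, 0.6]
finger_gap: 0.085
```

```bash
python3 - <<'E'
from h import *
snap("w20")
p,R=knob_goal(-1.2,.126);plan(p,R)
a,m=load("w20");crop(a,150,120,400,330,3,"z20.png")
E
```

```text
22.95 [0.5391 0.3413 0.4145] [2.9762 0.4069 1.0455] [-0.799  0.525  0.122  1.439  0.236  1.506  0.342]
turn [-0.0003  0.0005  0.001 ] shift [ 1.90e-03 -1.00e-04  4.09e-01] rows>= 2.9
```

View pics/z20.png

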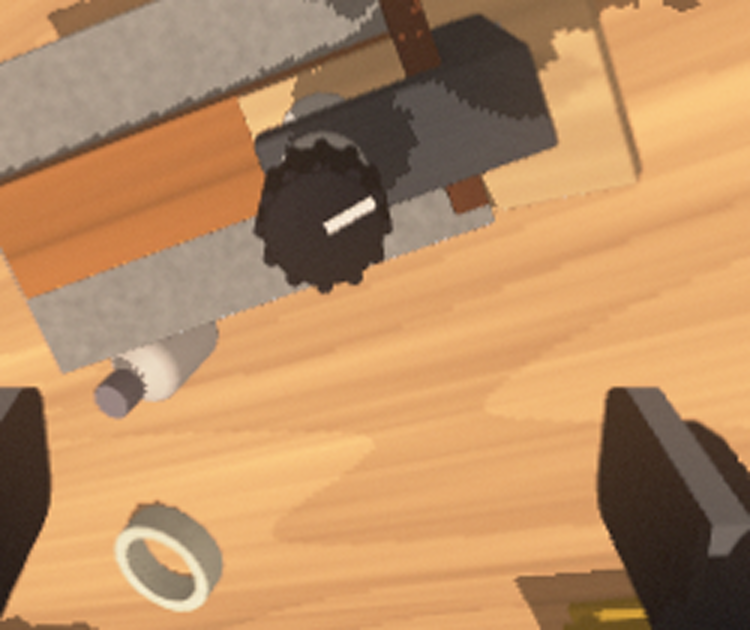

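```bash
cat >> h.py <<'E'
def lineang(m,root,tip,h):
    q=deckpt(m,[root,tip],h);d=q[1]-q[0];print("root",q[0].round(1),"len",np.linalg.norm(d[:2]).round(1),"ang",np.degrees(np.arctan2(d[1],d[0])).round(1))
E
python3 - <<'E'
from h import *
lineang(load("w20")[1],(258.5,196.2),(274.5,187.2),.140)
lineang(load("w12")[1],(255.7,217.7),(235.7,207.3),.1487)
lineang(load("w2")[1],(302,193.7),(283.8,212),.1487)
lineang(load("w1")[1],(295,50.5),(279.5,63),.1487)
E
```

```text
root [ 34.8   0.6 140. ] len 14.0 ang -170.3
root [ 35.8   0.5 148.7] len 14.8 ang -39.1
root [ 36.2   0.5 148.7] len 15.1 ang -39.5
root [ 36.5   0.4 148.7] len 14.4 ang -42.6
```

Request:
arm_command:
  steps: "0 0 0 0.002 0 0.1 85; 0 0 0 0.002 0 0.2 85; 0 0 0 0.002 0 0.3 85; 0 0 0 0.002 0 0.36 85; 0 0 0 0.002 0 0.409 85; 0 0 0 0.002 0 0.409 85; 0 0 0 0.002 0 0.409 85; 0 0 0 0.002 0 0.409 60; 0 0 0 0.002 0 0.409 40; 0 0 0 0.002 0 0.409 25; 0 0 0 0.002 0 0.409 15; 0 0 0 0.002 0 0.409 15; 0 0 0 0.002 0 0.409 15; 0 0 0 0.002 0 0.409 15; 0 0 0 0.002 0 0.409 15; 0 0 0 0.002 0 0.409 15; 0 0 0 0.002 0 0.409 15"

```text
clock: 24.37
ee_pos: [0.5328, 0.2903, 0.3042]
tool_rot: [2.976, 0.407, 1.045]
wrist_force: [-3.1, 0.0, 6.2]
finger_gap: 0.0308
```

```bash
python3 - <<'E'
from h import *
snap("w21");s=st()[2];print(s["wrist_force"],s["torque"],s["finger_gap"])
N=np.c_[D[:,1],D[:,0],-D[:,2]];print("phi",Rn.from_matrix(N.T@st()[1]).as_rotvec())
a,m=load("w21");crop(a,150,150,390,350,3,"z21.png")
E
```

```text
24.4167 [0.5328 0.2904 0.3042] [2.9759 0.4069 1.0453] [-0.752  0.57   0.124  1.645  0.258  1.25   0.321]
[-1.72468690e+00  6.76798625e-03  7.05280616e+00] [-0.20302571  0.46317026 -0.19710923] 0.03035252499308264
phi [-4.69293574e-04 -1.76041005e-03 -1.20281640e+00]
```

View pics/z21.png

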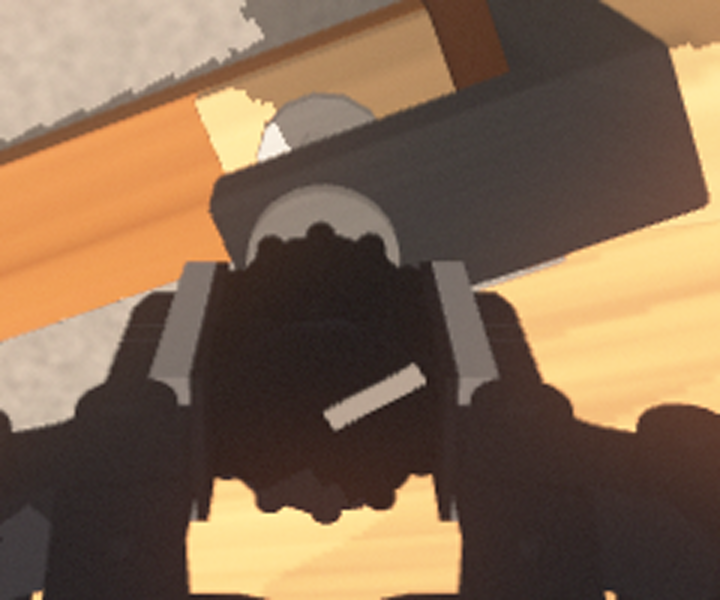

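The knob line is at −170.3° against −170° expected, so there is no slip. Second stroke is 1.88 rad, deliberately short of the estimated 2.2.

Request:
arm_command:
  steps: "0 0 0.037 0 0 0.0015 15; 0 0 0.075 0 0 0.003 15; 0 0 0.112 0 0 0.0045 15; 0 0 0.15 0 0 0.006 15; 0 0 0.187 0 0 0.0075 15; 0 0 0.225 0 0 0.009 15; 0 0 0.262 0 0 0.0105 15; 0 0 0.3 0 0 0.012 15; 0 0 0.337 0 0 0.0135 15; 0 0 0.375 0 0 0.015 15; 0 0 0.412 0 0 0.0165 15; 0 0 0.45 0 0 0.018 15; 0 0 0.487 0 0 0.0195 15; 0 0 0.525 0 0 0.021 15; 0 0 0.562 0 0 0.0225 15; 0 0 0.6 0 0 0.024 15; 0 0 0.6 0 0 0.024 15; 0 0 0.6 0 0 0.024 15"

```text
clock: 25.92
ee_pos: [0.5322, 0.2874, 0.2978]
tool_rot: [2.791, -0.269, -0.754]
wrist_force: [-2.2, -0.9, 2.1]
finger_gap: 0.0304
```

```bash
python3 - <<'E'
from h import *
snap("w22");s=st()[2];print(s["wrist_force"],s["torque"],s["finger_gap"],s["torque"]@D[:,2])
N=np.c_[D[:,1],D[:,0],-D[:,2]];print("phi",Rn.from_matrix(N.T@st()[1]).as_rotvec())
a,m=load("w22");crop(a,150,150,390,350,3,"z22.png")
E
```

```text
25.9667 [0.5322 0.2874 0.2978] [ 2.7909 -0.2684 -0.7534] [-1.059  0.636  0.589  1.678  0.01   1.187 -1.326]
[-2.11120958 -1.1728873   2.60554884] [ 0.09892124  0.39021559 -0.22643622] 0.03041208581991744 -0.03642443502554891
phi [-2.21956744e-03 -6.70188874e-04  6.77895365e-01]
```

View pics/z22.png

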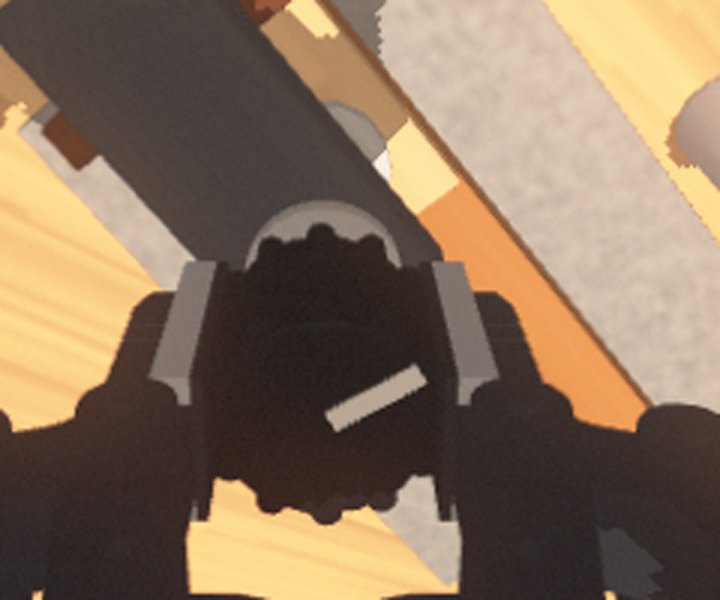

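No slip again; 1.881 rad turned. I release and go back to the reference viewpoint to measure the spring compression.

Request:
arm_command:
  steps: "0 0 0 0 0 0 40; 0 0 0 0 0 0 60; 0 0 0 0 0 0 80; 0 0 0 0 0 0 85; 0 0 0 0 0 -0.08 85; 0 0 0 0 0 -0.16 85; 0 0 -0.038 0 0 -0.26 85; 0 0 -0.076 0 0 -0.36 85; 0 0 -0.114 0 0 -0.41 85; 0 0 -0.152 0 0 -0.41 85; 0 0 -0.19 0 0 -0.41 85; 0 0 -0.228 0 0 -0.41 85; 0 0 -0.266 0 0 -0.41 85; 0 0 -0.304 0 0 -0.41 85; 0 0 -0.342 0 0 -0.41 85; 0 0 -0.38 0 0 -0.41 85; 0 0 -0.418 0 0 -0.41 85; 0 0 -0.456 0 0 -0.41 85; 0 0 -0.494 0 0 -0.41 85; 0 0 -0.53 0 0 -0.41 85"

```text
clock: 27.63
ee_pos: [0.5389, 0.3391, 0.4092]
tool_rot: [2.892, 0.364, 0.824]
wrist_force: [0.2, 0.2, 0.1]
finger_gap: 0.0852
```

```bash
python3 - <<'E'
from h import *
c,R,s=st();print(s["qpos"].round(3))
p,R=view2(-.7,.24,32);b=p-R[:,2]*.105;plan(b,R)
E
```

```text
[-0.854  0.53   0.21   1.455  0.201  1.483  0.165]
tcp deck [0.20653869 0.0008     0.23088113] z [-0.64962754  0.         -0.76027545] oa.y 0.3005 tip [0.09415313 0.0008     0.09935348]
p [0.40954474 0.16392358 0.31336462] tipz [0.484 0.177 0.158] tip deck [ 0.082 -0.034  0.099]
turn [-0.1842  0.1629 -0.4401] shift [-0.7865 -0.0872  0.2923] rows>= 12.7
```

Request:
arm_command:
  steps: "-0.014 0.012 -0.034 -0.06 -0.005 0 85; -0.028 0.025 -0.068 -0.12 -0.01 0.01 85; -0.043 0.037 -0.101 -0.18 -0.02 0.03 85; -0.057 0.05 -0.135 -0.24 -0.03 0.06 85; -0.071 0.062 -0.169 -0.3 -0.035 0.09 85; -0.085 0.075 -0.203 -0.36 -0.04 0.12 85; -0.099 0.088 -0.237 -0.42 -0.05 0.15 85; -0.113 0.1 -0.271 -0.48 -0.055 0.18 85; -0.127 0.113 -0.305 -0.54 -0.06 0.2 85; -0.142 0.125 -0.339 -0.6 -0.07 0.22 85; -0.156 0.138 -0.372 -0.66 -0.08 0.25 85; -0.17 0.15 -0.406 -0.72 -0.085 0.27 85; -0.184 0.163 -0.44 -0.786 -0.087 0.292 85; -0.184 0.163 -0.44 -0.786 -0.087 0.292 85; -0.184 0.163 -0.44 -0.786 -0.087 0.292 85; -0.184 0.163 -0.44 -0.786 -0.087 0.292 85"

```text
clock: 28.97
ee_pos: [0.3647, 0.1563, 0.4084]
tool_rot: [2.776, 0.275, 2.364]
wrist_force: [-0.3, 0.5, 0.1]
finger_gap: 0.0849
```

```bash
python3 - <<'E'
from h import *
c,R,s=st();print(s["qpos"].round(3))
p,R=view2(-.7,.24,32);plan(p,R)
E
```

```text
[-0.734 -0.124  0.112  2.269  0.359  0.611  1.54 ]
tcp deck [0.20653869 0.0008     0.23088113] z [-0.64962754  0.         -0.76027545] oa.y 0.3005 tip [0.09415313 0.0008     0.09935348]
p [0.40954474 0.16392358 0.31336462] tipz [0.484 0.177 0.158] tip deck [ 0.082 -0.034  0.099]
turn [ 0.0002  0.0001 -0.0009] shift [ 0.0008 -0.0028  0.3511] rows>= 2.5
```

Request:
arm_command:
  steps: "0 0 0 0 -0.002 0.1 85; 0 0 0 0 -0.002 0.2 85; 0 0 0 0 -0.002 0.3 85; 0 0 0 0 -0.002 0.351 85; 0 0 0 0 -0.002 0.351 85; 0 0 0 0 -0.002 0.351 85; 0 0 0 0 -0.002 0.351 85; 0 0 0 0 -0.002 0.351 85"

```text
clock: 29.63
ee_pos: [0.41, 0.1644, 0.3146]
tool_rot: [2.774, 0.275, 2.363]
wrist_force: [-0.1, -0.5, -0.2]
finger_gap: 0.0847
```

```bash
python3 - <<'E'
from h import *
snap("w23");p,R=view2(-.7,.24,32);plan(p,R)
a,m=load("w23");crop(a,210,140,310,270,6,"z23.png")
E
```

```text
29.6833 [0.4099 0.1643 0.3147] [2.7735 0.2753 2.363 ] [-0.705  0.115  0.16   2.31   0.465  0.322  1.452]
tcp deck [0.20653869 0.0008     0.23088113] z [-0.64962754  0.         -0.76027545] oa.y 0.3005 tip [0.09415313 0.0008     0.09935348]
p [0.40954474 0.16392358 0.31336462] tipz [0.484 0.177 0.158] tip deck [ 0.082 -0.034  0.099]
turn [ 0.0008  0.0002 -0.0011] shift [ 0.0013 -0.0032  0.0034] rows>= 0.0
```

View pics/z23.png

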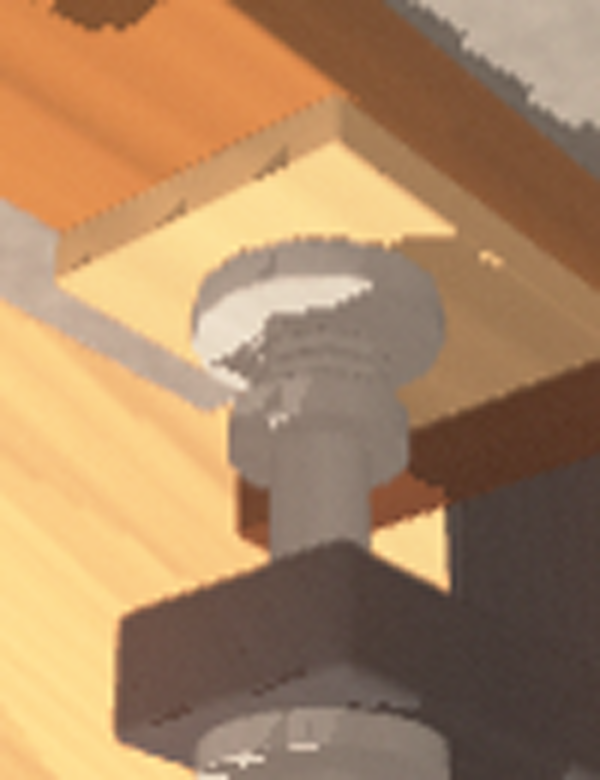

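The foot now looks seated on the patch. I'll quantify foot and collar travel between w19 and w23 by edges.

```bash
python3 - <<'E'
from h import *
A,ma=load("w19");B,mb=load("w23")
for p in([.06,-.023,.028],[.06,.023,.028],[.053,-.017,.07],[.053,-.017,.086],[.0355,-.0156,.03]):
    X=O+D@np.array(p);print(p,proj(ma,X).round(2),proj(mb,X).round(2),(proj(mb,X)-proj(ma,X)).round(2))
for n,I in(("A",A),("B",B)):
    for c in(258,262,264,268): print(n,c,I[175:195,c].astype(int).sum(1).tolist())
E
python3 - <<'E'
from h import *
ga=cv2.GaussianBlur(cv2.cvtColor(np.ascontiguousarray(load("w19")[0]),cv2.COLOR_RGB2GRAY),(0,0),.7);gb=cv2.GaussianBlur(cv2.cvtColor(np.ascontiguousarray(load("w23")[0]),cv2.COLOR_RGB2GRAY),(0,0),.7)
def mt(n,x0,y0,x1,y1,r=18):
    T=ga[y0:y1,x0:x1];S=gb[y0-r:y1+r,x0-r:x1+r];M=cv2.matchTemplate(S,T,cv2.TM_CCOEFF_NORMED)
    _,v,_,(x,y)=cv2.minMaxLoc(M)
    f=lambda a,b,c:.5*(a-c)/(a-2*b+c)
    sx=f(M[y,x-1],M[y,x],M[y,x+1]);sy=f(M[y-1,x],M[y,x],M[y+1,x]);print(n,"shift",round(x+sx-r,2),round(y+sy-r,2),"score",round(float(v),3))
mt("patch corner -y",255,155,280,175);mt("patch corner +y",213,178,226,194);mt("arm corner",255,228,290,250);mt("arm left",224,236,245,268)
mt("foot left",238,190,252,212);mt("foot right",272,185,288,212);mt("foot lowrim",245,178,285,190);mt("collar right",270,212,283,236);mt("collar left",244,215,256,238);mt("collar low",244,222,284,236)
E
```

```text
[0.06, -0.023, 0.028] [[265.6  165.92]] [[265.96 163.18]] [[ 0.36 -2.74]]
[0.06, 0.023, 0.028] [[217.85 189.58]] [[218.38 187.18]] [[ 0.53 -2.4 ]]
[0.053, -0.017, 0.07] [[266.12 228.62]] [[266.63 225.63]] [[ 0.51 -2.99]]
[0.053, -0.017, 0.086] [[266.53 252.74]] [[267.09 249.6 ]] [[ 0.56 -3.14]]
[0.0355, -0.0156, 0.03] [[278.77 187.36]] [[279.2  184.73]] [[ 0.43 -2.63]]
A 258 [616, 622, 622, 623, 624, 621, 622, 484, 383, 398, 429, 443, 443, 449, 445, 514, 612, 634, 635, 628]
A 262 [602, 608, 612, 617, 623, 628, 624, 474, 384, 403, 429, 434, 435, 442, 440, 516, 618, 627, 628, 630]
A 264 [598, 599, 605, 613, 615, 623, 620, 479, 386, 394, 411, 420, 434, 437, 440, 513, 607, 642, 634, 626]
A 268 [601, 597, 598, 599, 600, 604, 611, 617, 477, 388, 400, 407, 406, 412, 417, 461, 608, 640, 472, 371]
B 258 [627, 626, 628, 625, 590, 490, 440, 447, 454, 459, 473, 596, 638, 641, 639, 641, 642, 463, 374, 379]
B 262 [622, 628, 628, 629, 485, 406, 432, 440, 442, 451, 476, 598, 631, 635, 635, 638, 471, 374, 379, 374]
B 264 [619, 621, 627, 626, 561, 452, 427, 440, 439, 444, 472, 611, 644, 636, 630, 635, 467, 368, 376, 364]
B 268 [604, 609, 609, 614, 587, 469, 406, 413, 420, 433, 454, 594, 641, 638, 477, 375, 371, 371, 375, 379]
patch corner -y shift 0.3 -2.81 score 0.996
patch corner +y shift 0.75 -2.72 score 0.975
arm corner shift 0.54 -2.77 score 0.982
arm left shift 0.74 -2.94 score 0.997
foot left shift 0.37 -4.04 score 0.89
foot right shift 0.4 -2.08 score 0.888
foot lowrim shift 0.63 -3.07 score 0.966
collar right shift 0.53 -2.69 score 0.95
collar left shift 0.68 -2.55 score 0.906
collar low shift 0.48 -2.63 score 0.93
```

```bash
python3 - <<'E'
from h import *
A,ma=load("w19");B,mb=load("w23")
a=cv2.resize(A[175:240,235:290,::-1],None,fx=7,fy=9,interpolation=2);b=cv2.resize(B[175:240,235:290,::-1],None,fx=7,fy=9,interpolation=2)
for im in(a,b):
    im[:]=np.clip(im.astype(float)*1.5-40,0,255)
    for r in range(0,65,5): cv2.line(im,(0,r*9+4),(6,r*9+4),(0,255,0),1);cv2.putText(im,str(175+r),(8,r*9+8),0,.3,(0,255,0),1)
cv2.imwrite("pics/ab.png",np.hstack([a,b]))
E
```

```text
(no output)
```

View pics/ab.png

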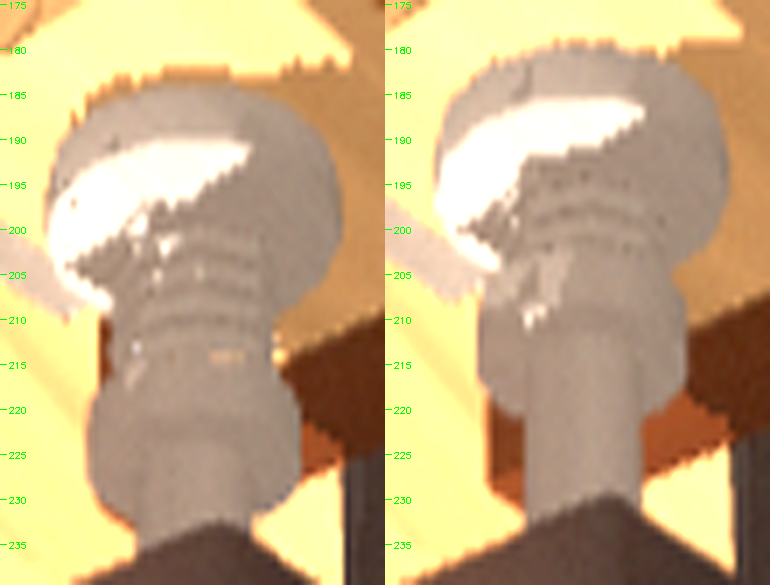

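The foot moved about 1.8 mm before touching, while the collar and screw moved 7.2 mm. So compression is about 5.4 mm and about 0.6 mm (0.16 rad) remains. I go back to the knob for a small final turn.

Request:
arm_command:
  steps: "0 0 0 0 0 -0.1 85; 0 0 0 0 0 -0.2 85; 0 0 0 0 0 -0.3 85; 0 0 0 0 0 -0.35 85; 0 0 0 0 0 -0.35 85; 0 0 0 0 0 -0.35 85"

```text
clock: 30.18
ee_pos: [0.3642, 0.1561, 0.4106]
tool_rot: [2.769, 0.276, 2.362]
wrist_force: [0.2, 1.0, -0.2]
finger_gap: 0.0852
```

```bash
python3 - <<'E'
from h import *
p,R=knob_goal(-1.2,.25);plan(p,R)
E
```

```text
turn [ 0.1967 -0.1407  0.376 ] shift [0.0159 0.801  0.2899] rows>= 11.2
```

Request:
arm_command:
  steps: "0.016 -0.012 0.031 0 0.06 0 85; 0.033 -0.023 0.063 0 0.13 0.02 85; 0.049 -0.035 0.094 0 0.2 0.05 85; 0.065 -0.047 0.126 0.005 0.27 0.08 85; 0.081 -0.058 0.157 0.005 0.34 0.1 85; 0.098 -0.07 0.189 0.005 0.41 0.13 85; 0.114 -0.082 0.22 0.01 0.48 0.16 85; 0.13 -0.093 0.251 0.01 0.55 0.19 85; 0.147 -0.105 0.283 0.01 0.62 0.22 85; 0.163 -0.117 0.314 0.015 0.69 0.25 85; 0.179 -0.128 0.346 0.015 0.76 0.28 85; 0.197 -0.141 0.376 0.016 0.801 0.29 85; 0.197 -0.141 0.376 0.016 0.801 0.29 85; 0.197 -0.141 0.376 0.016 0.801 0.29 85; 0.197 -0.141 0.376 0.016 0.801 0.29 85"

```text
clock: 31.43
ee_pos: [0.539, 0.3417, 0.4145]
tool_rot: [2.974, 0.407, 1.045]
wrist_force: [0.3, 0.5, 0.4]
finger_gap: 0.0851
```

```bash
python3 - <<'E'
from h import *
snap("w24")
p,R=knob_goal(-1.2,.1185);plan(p,R)
a,m=load("w24");crop(a,150,120,400,330,3,"z24.png")
E
```

```text
31.4833 [0.5388 0.3415 0.4151] [2.9742 0.4061 1.0443] [-0.808  0.525  0.136  1.44   0.232  1.504  0.346]
turn [0.0002 0.0003 0.0006] shift [ 2.500e-03 -1.000e-04  4.359e-01] rows>= 3.1
```

View pics/z24.png

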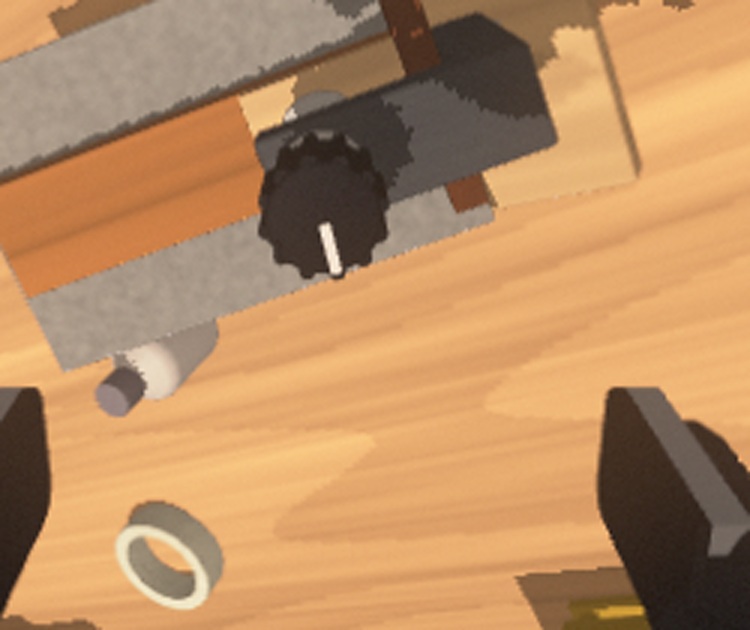

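```bash
python3 - <<'E'
from h import *
lineang(load("w24")[1],(150+325/3-.3,120+226/3-.3),(150+337/3-.3,120+275/3-.3),.1325)
E
```

```text
root [ 35.9   2.1 132.5] len 14.1 ang 82.1
```

Request:
arm_command:
  steps: "0 0 0 0.002 0 0.1 85; 0 0 0 0.002 0 0.2 85; 0 0 0 0.002 0 0.3 85; 0 0 0 0.002 0 0.38 85; 0 0 0 0.002 0 0.433 85; 0 0 0 0.002 0 0.433 85; 0 0 0 0.002 0 0.433 85; 0 0 0 0.002 0 0.433 60; 0 0 0 0.002 0 0.433 40; 0 0 0 0.002 0 0.433 25; 0 0 0 0.002 0 0.433 15; 0 0 0 0.002 0 0.433 15; 0 0 0 0.002 0 0.433 15; 0 0 0 0.002 0 0.433 15; 0 0 0 0.002 0 0.433 15; 0 0 0 0.002 0 0.433 15; 0 0 0 0.002 0 0.433 15"

```text
clock: 32.9
ee_pos: [0.5323, 0.2875, 0.2983]
tool_rot: [2.974, 0.406, 1.044]
wrist_force: [-2.1, -0.8, 7.4]
finger_gap: 0.0309
```

```bash
python3 - <<'E'
from h import *
s=st()[2];print(s["finger_gap"]);snap("w25")
N=np.c_[D[:,1],D[:,0],-D[:,2]];print("phi",Rn.from_matrix(N.T@st()[1]).as_rotvec())
E
```

```text
0.030878765711025397
32.95 [0.5323 0.2875 0.2983] [2.9739 0.406  1.0443] [-0.759  0.574  0.138  1.656  0.254  1.233  0.324]
phi [-1.40891140e-03 -1.32088920e-04 -1.20177111e+00]
```

Request:
arm_command:
  steps: "0 0 0.02 0 0 0.001 15; 0 0 0.04 0 0 0.0015 15; 0 0 0.05 0 0 0.002 15; 0 0 0.05 0 0 0.002 15; 0 0 0.05 0 0 0.002 15; 0 0 0.05 0 0 0.002 15"

```text
clock: 33.45
ee_pos: [0.5323, 0.2873, 0.2979]
tool_rot: [2.911, 0.375, 0.879]
wrist_force: [-0.4, -1.1, 2.1]
finger_gap: 0.0305
```

```bash
python3 - <<'E'
from h import *
s=st()[2];print(s["finger_gap"],s["torque"]@D[:,2])
N=np.c_[D[:,1],D[:,0],-D[:,2]];print("phi",Rn.from_matrix(N.T@st()[1]).as_rotvec())
E
```

```text
0.03051447480301198 -0.05174991544187104
phi [-1.59409391e-03 -2.33654969e-04 -1.04584934e+00]
```

Turned 0.156 rad more. I release, back off and check from the reference viewpoint.

Request:
arm_command:
  steps: "0 0 0 0 0 0 40; 0 0 0 0 0 0 60; 0 0 0 0 0 0 80; 0 0 0 0 0 0 85; 0 0 0 0 0 -0.08 85; 0 0 0 0 0 -0.16 85; 0 0 0 0 0 -0.26 85; 0 0 0 0 0 -0.36 85; 0 0 0 0 0 -0.42 85; 0 0 0 0 0 -0.42 85; 0 0 0 0 0 -0.42 85"

```text
clock: 34.37
ee_pos: [0.5387, 0.3407, 0.4126]
tool_rot: [2.911, 0.373, 0.88]
wrist_force: [-0.5, -0.1, -0.7]
finger_gap: 0.0849
```

```bash
python3 - <<'E'
from h import *
snap("w26");a,m=load("w26");crop(a,150,120,400,330,3,"z26.png")
p,R=view2(-.7,.24,32);b=p-R[:,2]*.105;plan(b,R)
E
```

```text
34.4167 [0.5386 0.34   0.4115] [2.9108 0.3757 0.879 ] [-0.832  0.527  0.174  1.45   0.217  1.492  0.203]
tcp deck [0.20653869 0.0008     0.23088113] z [-0.64962754  0.         -0.76027545] oa.y 0.3005 tip [0.09415313 0.0008     0.09935348]
p [0.40954474 0.16392358 0.31336462] tipz [0.484 0.177 0.158] tip deck [ 0.082 -0.034  0.099]
turn [-0.1867  0.1572 -0.4241] shift [-0.78   -0.128   0.2998] rows>= 12.3
```

View pics/z26.png

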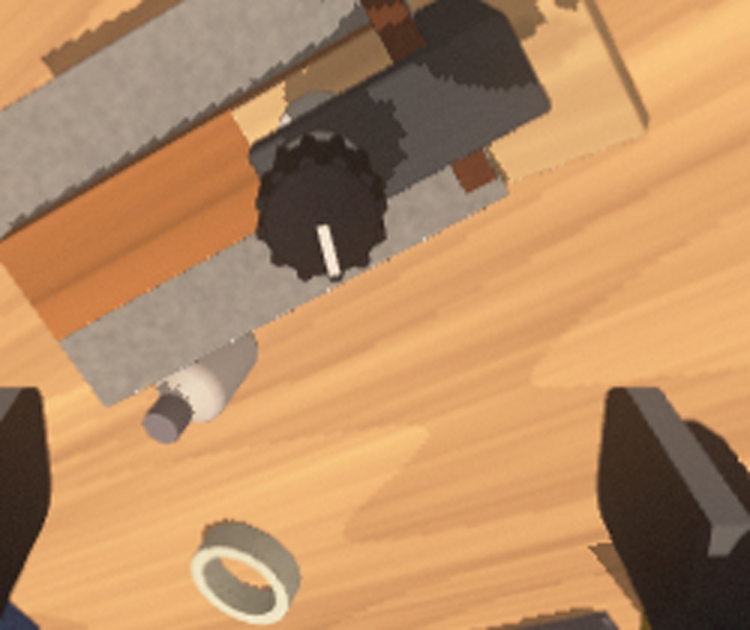

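Request:
arm_command:
  steps: "-0.014 0.012 -0.033 -0.06 -0.01 0 85; -0.028 0.024 -0.066 -0.12 -0.02 0.01 85; -0.043 0.036 -0.099 -0.18 -0.03 0.03 85; -0.057 0.048 -0.131 -0.24 -0.04 0.06 85; -0.071 0.06 -0.163 -0.3 -0.05 0.09 85; -0.086 0.072 -0.196 -0.36 -0.06 0.12 85; -0.1 0.084 -0.228 -0.42 -0.07 0.15 85; -0.115 0.097 -0.261 -0.48 -0.08 0.18 85; -0.129 0.109 -0.294 -0.54 -0.09 0.2 85; -0.143 0.121 -0.326 -0.6 -0.1 0.22 85; -0.158 0.133 -0.359 -0.66 -0.11 0.25 85; -0.172 0.145 -0.391 -0.72 -0.12 0.27 85; -0.187 0.157 -0.424 -0.78 -0.128 0.3 85; -0.187 0.157 -0.424 -0.78 -0.128 0.3 85; -0.187 0.157 -0.424 -0.78 -0.128 0.3 85; -0.187 0.157 -0.424 -0.78 -0.128 0.3 85"

```text
clock: 35.75
ee_pos: [0.3644, 0.1559, 0.4075]
tool_rot: [2.777, 0.276, 2.363]
wrist_force: [0.1, 1.5, 0.2]
finger_gap: 0.0847
```

```bash
python3 - <<'E'
from h import *
p,R=view2(-.7,.24,32);plan(p,R)
E
```

```text
tcp deck [0.20653869 0.0008     0.23088113] z [-0.64962754  0.         -0.76027545] oa.y 0.3005 tip [0.09415313 0.0008     0.09935348]
p [0.40954474 0.16392358 0.31336462] tipz [0.484 0.177 0.158] tip deck [ 0.082 -0.034  0.099]
turn [-0.0002  0.0004 -0.0009] shift [0.0004 0.0004 0.3489] rows>= 2.5
```

Request:
arm_command:
  steps: "0 0 0 0 0 0.1 85; 0 0 0 0 0 0.2 85; 0 0 0 0 0 0.3 85; 0 0 0 0 0 0.35 85; 0 0 0 0 0 0.35 85; 0 0 0 0 0 0.35 85; 0 0 0 0 0 0.35 85; 0 0 0 0 0 0.35 85"

```text
clock: 36.42
ee_pos: [0.4098, 0.1641, 0.314]
tool_rot: [2.775, 0.276, 2.363]
wrist_force: [-0.2, 0.3, 0.0]
finger_gap: 0.0851
```

```bash
python3 - <<'E'
from h import *
snap("w27")
A,ma=load("w19");B,mb=load("w27");lst=[]
for I in (A,load("w23")[0],B):
    b=cv2.resize(I[175:240,240:288,::-1],None,fx=5.4,fy=9,interpolation=2);b=np.clip(b.astype(float)*1.5-40,0,255)
    for r in range(0,65,5): cv2.line(b,(0,r*9+4),(6,r*9+4),(0,255,0),1);cv2.putText(b,str(175+r),(8,r*9+8),0,.3,(0,255,0),1)
    lst.append(b)
cv2.imwrite("pics/abc.png",np.hstack(lst))
for p in([.06,-.023,.028],[.0355,-.0156,.03],[.0355,0,.05]):
    X=O+D@np.array(p);print(p,(proj(mb,X)-proj(ma,X)).round(2),(proj(load("w23")[1],X)-proj(ma,X)).round(2))
for c in(258,262,264,268): print(c,B[175:195,c].astype(int).sum(1).tolist())
ga=cv2.cvtColor(np.ascontiguousarray(A),cv2.COLOR_RGB2GRAY);gb=cv2.cvtColor(np.ascontiguousarray(B),cv2.COLOR_RGB2GRAY)
for n,x0,y0,x1,y1 in(("patch-y",255,155,280,175),("patch+y",213,178,226,194),("arm left",224,236,245,268)):
    M=cv2.matchTemplate(gb[y0-10:y1+10,x0-10:x1+10],ga[y0:y1,x0:x1],5);_,v,_,(x,y)=cv2.minMaxLoc(M);q=M[y-1:y+2,x];print(n,round(y-10+.5*(q[0]-q[2])/(q[0]-2*q[1]+q[2]),2),round(float(v),3))
E
```

```text
36.4667 [0.4097 0.1641 0.3142] [2.7748 0.2762 2.3628] [-0.674  0.117  0.126  2.309  0.481  0.324  1.435]
[0.06, -0.023, 0.028] [[ 0.48 -1.4 ]] [[ 0.36 -2.74]]
[0.0355, -0.0156, 0.03] [[ 0.56 -1.34]] [[ 0.43 -2.63]]
[0.0355, 0, 0.05] [[ 0.64 -1.34]] [[ 0.53 -2.64]]
258 [625, 628, 628, 628, 626, 625, 514, 439, 453, 455, 457, 459, 570, 631, 641, 640, 637, 638, 466, 382]
262 [616, 620, 625, 630, 629, 498, 409, 433, 442, 440, 449, 455, 568, 625, 628, 639, 641, 468, 373, 376]
264 [606, 615, 620, 625, 628, 599, 475, 425, 440, 441, 448, 453, 561, 631, 643, 635, 634, 466, 375, 372]
268 [603, 607, 604, 612, 614, 618, 493, 410, 411, 418, 425, 438, 528, 626, 641, 633, 466, 372, 367, 372]
patch-y -1.19 0.991
patch+y -1.15 0.957
arm left -1.52 0.986[ WARN:0@0.731] global loadsave.cpp:1063 imwrite_ Unsupported depth image for selected encoder is fallbacked to CV_8U.
```

View pics/abc.png

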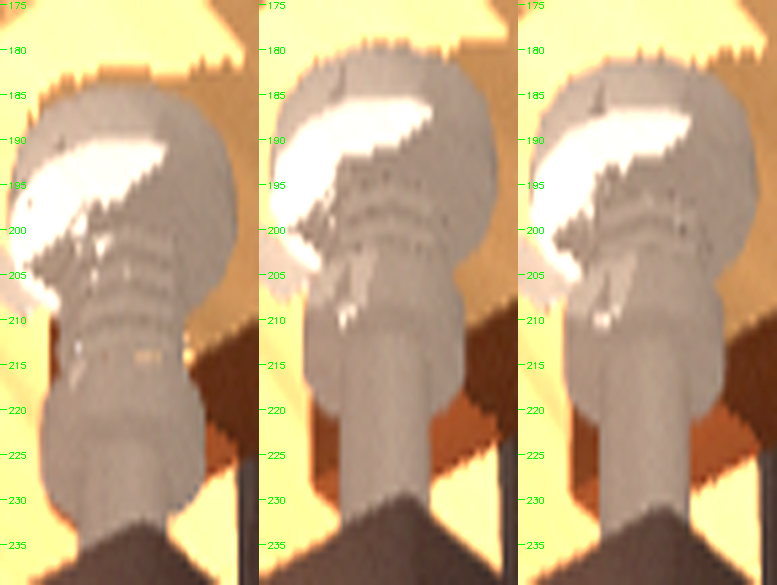

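Compression now comes out at 7.78 mm of screw travel minus 1.8 mm of free foot travel, about 5.98 mm, so it is on target. I retreat and do a last overall check.

Request:
arm_command:
  steps: "0 0 0 0 0 -0.1 85; 0 0 0 0 0 -0.2 85; 0 0 0 0 0 -0.3 85; 0 0 0 0 0 -0.35 85; 0 0 0 0 0 -0.35 85; 0 0 0 0 0 -0.35 85; 0 0 0 0 0 -0.35 85"

```text
clock: 37.05
ee_pos: [0.3641, 0.1559, 0.4085]
tool_rot: [2.774, 0.276, 2.363]
wrist_force: [0.5, -0.9, 0.7]
finger_gap: 0.0854
```

```bash
python3 - <<'E'
from h import *
snap("w28");t=cams.get_image("top");cv2.imwrite("pics/top9.png",t[:,:,::-1])
a=cv2.imread("pics/top0.png")
crop(t,100,150,420,260,2.4,"t9.png");crop(a[:,:,::-1],100,150,420,260,2.4,"t0.png")
cv2.imwrite("pics/t09.png",np.vstack([cv2.imread("pics/t0.png"),cv2.imread("pics/t9.png")]))
E
```

```text
37.1 [0.3642 0.1559 0.408 ] [2.7753 0.276  2.3628] [-0.687 -0.122  0.069  2.269  0.351  0.607  1.547]
```

View pics/t09.png

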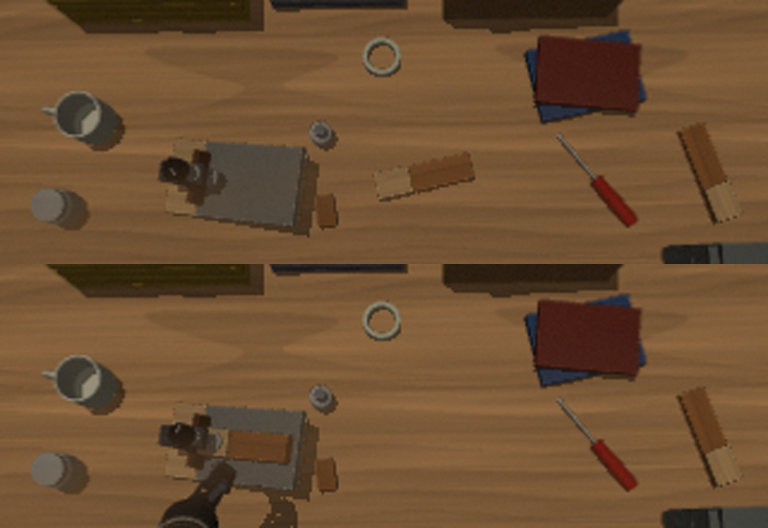

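View pics/w28.png

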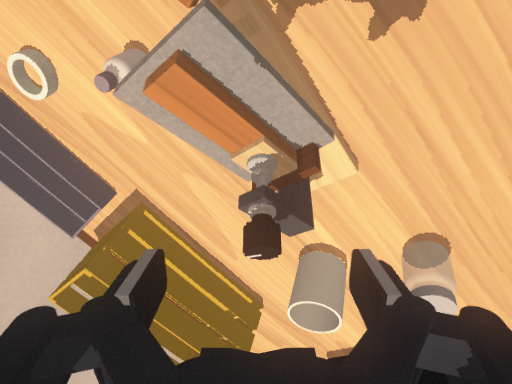

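The top view before and after shows the bystanders unmoved. The slat lies centred on the deck with its patch under the foot, and the gripper is clear.

```bash
python3 - <<'E'
from h import *
print(ctrl.hand_in(),ctrl.read_state()["clock"])
E
```

```text
the job is handed in; nothing more can be done
the job is handed in; nothing more can be done
```

The job is handed in at about 37 s of the 72 s allowed, with the slat on the press and the clamp screwed down to about a quarter turn past touching.

- **Slat:** I picked the slat nearest the base, tilted it to the deck and slid it under the foot onto the stop, feeling about 9 N from the stop before letting go. Afterwards its centreline was within about 0.1 mm of the deck's and parallel to it. Its upper end measured about 10.4 mm from the deck's upper edge, against 10 mm when seated, so any gap at the stop is about half a millimetre at most.
- **Clamp:** I turned the knob clockwise in three strokes (2.27, 1.88 and 0.16 rad). The white line showed no slip after the two long strokes. From the same viewpoint before and after, the foot moved about 1.8 mm before it touched. The screw went down 7.8 mm over that same span, so the foot is pushed up about 6.0 mm, which is the quarter turn asked for.
- **Disagreement:** The knob's measured height put the foot's starting gap at about 2.4 mm instead of 1.8 mm, which would mean about 5.4 mm of push. I trusted the before-and-after picture comparison over this.
- **Other things:** In the last top view the glue, tape, offcut, mug, driver and jar are where they started, and the gripper is clear of everything.

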